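Walk the parts cabinet home and latch it

TASK

Walk the heavy little parts cabinet into its bay by pushing its two steel front corner posts in turn, keeping it within about 15 degrees of straight and never pushing harder than 25 N, until both of its back corners are pressed firmly (some 6 to 10 N) against the back stop. Then swing the red latch all the way across its front. Do not push on the brittle drawer fronts, do not topple the bottle on top, and leave the other things on the bench alone.

Things in the scene. Friction and masses are not known exactly. Their poses are not given: they have to be found in the camera images.
- cabinet: Black small-parts cabinet, 130 deep (x) x 190 wide (y) x 85 high, about 1.8 kg +-20 percent, on four rubber feet (at x +-45, y +-60), loose on the bench; sliding it takes about 6 to 12 N at one corner. Origin: centre of the underside. +x points to its back (the way it must travel), +y to its left, z up. It starts about 70 short of home, crooked by up to 6 degrees and off the middle by up to 8.
- post_left (a point): Middle of the front face of the left steel corner post (cabinet frame -65, +82.5, 45). The post is 25 wide and spans the cabinet's height from 6 to 85; it stands 7 proud of the drawer fronts. Push here, in the +x direction of the cabinet.
- post_right (a point): The same on the right corner post (cabinet frame -65, -82.5, 45).
- heel_left (a point): Point on the cabinet's back face at the left (cabinet frame +65, +82.5, 20).
- heel_right (a point): The same at the right (cabinet frame +65, -82.5, 20).
- drawers: Six brittle light-grey drawer fronts (fixed, do not open) between the posts, recessed 7 behind the posts' faces; their little pulls stay behind the posts' faces too. Not to be pushed. Origin and axes as cabinet.
- stop: Rubber-faced back stop of the bay, 208 wide (rubber 188), 40 high, fixed in the bay. Origin: on its face, at bench level, in the middle; +x points on in the cabinet's direction of travel, +y to the left. The cabinet is home when both its heels touch the face (heel x = 0 in this frame). Part of the push is lost in friction under the feet: about 18 to 20 N on a post whose corner already touches the stop presses it firmly enough.
- bay: Fixed aluminium bay; same origin and axes as stop (its place and its yaw vary). Two side guides 30 high run from x -25 to +20 with inner faces at y +-104 (9 clearance each side of the cabinet); gently flared mouths open to y +-113 at x -60. The latch stands at its left front.
- latch (a joint): Red latch bar on an upright hinge, rad. 0: points to the front and outward; grows counter-clockwise seen from above, at 0.5 it points straight to the bay's -x, at 2.07 (its end stop) it lies across the cabinet's left front corner, pointing to -y. It stays where it is left; about 2 to 3 N at the knob moves it. It fits only if the cabinet is home (6 clear in front of it then). Bar 16 wide, from 34 to 46 above the bench, 78 long; on it the knob.
- latch_knob (a point): Middle of the latch's upright red knob, diameter 16, from 46 to 82 above the bench, 70 from the hinge axis; it can be pushed from behind along its arc or pinched from above.
- latch_pivot (a point): Hinge axis of the latch, fixed in the bay at x -144, y +142.
- bottle: White bottle, diameter 42, 85 high, standing loose on the cabinet 30 behind its centre. Origin: centre of its underside.
- wrench: Bystander: steel wrench lying on the bench; leave it alone.
- screwdriver: Bystander: screwdriver lying on the bench; leave it alone.
- pliers: Bystander: red-handled pliers lying on the bench; leave it alone.
- mug: Bystander: steel mug on the bench; leave it alone.
- parts_box: Bystander: open blue parts box on the bench; leave it alone.
- solder_reel: Bystander: metal reel on the bench; leave it alone.
- jar: Bystander: clear jar with blue lid on the bench; leave it alone.

How it is judged (in metres and radians):
On the way:
1. the cabinet is pressed against the back stop with more than 5 N, both back corners within 4 mm of it (x of each of heel_left, heel_right in the frame of stop above -0.004 m and contact force between cabinet and stop above 5 N), for 0.05 s.
At the end, for the whole second after the job is handed in: Both back corners of the cabinet are within 4 mm of the back stop, the latch is across it (joint above 1.95), the bottle still stands on the cabinet, and all is at rest (x of each of heel_left, heel_right in the frame of stop above -0.004 m and value of joint latch above 1.95 rad and linear speed of cabinet below 0.01 m/s and distance between bottle and cabinet below 0.125 m and angle between bottle's own z axis and vertical below 0.2 rad); the robot touches nothing.
It fails at once if the robot pushes the cabinet with more than 25 N (contact force between any of the fingers, the arm and cabinet above 25 N).
It fails at once if the brittle drawer fronts are pushed (more than 1 N) (contact force between any of the fingers, the arm and drawers above 1 N).
It fails at once if the cabinet is skewed more than 0.30 rad (17 degrees) to the bay (angle between the x axis of cabinet and the x axis of bay, either way round above 0.3 rad).
It fails at once if the cabinet is tipped or lifted, or the bottle topples (angle between bottle's own z axis and vertical above 0.5 rad or angle between cabinet's own z axis and vertical above 0.08 rad or height (world z) of cabinet above 0.012 m).
It fails at once if another thing on the bench is moved more than 20 mm (distance of any of wrench, screwdriver, pliers, mug, parts_box, solder_reel, jar from where it was at the start of the episode above 0.02 m).
It also fails if it takes over 72 s, if anything falls off the work surface, if the arm or the gripper's body presses on something with over 40 N, if the wrist force passes 120 N, or if a joint passes its speed limit or range.

ROBOT

A 7-joint arm with a two-finger parallel gripper is mounted at the origin on the work surface. World frame = base frame: x ahead of the robot, y to its left, z up, the work surface at z = 0. Lengths are in m, angles in degrees, forces in N, time in s.
With the tool pointing down it reaches from about 0.425 to 0.875 m from the base axis. Payload 4.7 kg.
Tool frame: the origin (TCP) lies between the finger pads; the fingertips stand 25 mm ahead of it and the grasp point (between the pads) lies 6 mm ahead of it (env.tip_reach is the distance from the TCP to the fingertips, in m); z points along the fingers, y is the direction in which the jaws open and shut (so a half turn about z gives the same grasp; the last joint's range is limited). The gripper opens to 87 mm and grips with 3 to 60 N. Pads are 19 mm wide; open, the fingers measure 117 mm over their backs; the gripper's body (75 mm by 190 mm) begins 51 mm behind the grasp point.
Start: joints at [-70.239, 18.392, -4.016, 83.108, 1.295, 78.541, -3.26], TCP at [0.211, 0.615, 0.21] pointing down, gripper open.
Joint ranges: [-163.93, 163.93], [-17.29, 119.83], [-79.2, 71.16], [3.27, 140.29], [-89.18, 269.18], [5.43, 117.66], [-154.24, 154.24]. Speed limits (degrees/s): [147.25, 147.25, 180, 180, 180, 180, 180].

INTERFACE

Orientations are given as [roll, pitch, yaw] about the fixed x, y, z axes, in that order (R = Rz(yaw) Ry(pitch) Rx(roll)).
In Python, from cell import env, viewer, job gives the robot as it stands.
- The arm moves only by the tool move_arm, never from a script. Its argument "steps" is a list of rows, each a list of 7 numbers: the finger opening in cm, from 0 to 8.7, then the shift along the tool's x, y, z in cm, then the turn, a rotation vector about the tool's x, y, z in rad. In form: [[fingers, tx, ty, tz, wx, wy, wz], ...]. A call has 1 to 5 rows; each row shifts and turns the commanded pose from where the row before left it, along the tool's axes as they then stand; what a row does not reach is not made up. A row lasts 1/12 s, in which the tool goes at most 41.7 mm and 7.16 degrees, less where a joint would pass 70% of its speed; a pose out of reach is approached as far as the arm can. A call is refused whole if a number of a shift passes 4.17 or a number of a turn 0.125, either way. A call with a gripper value outside its range is refused whole. The fingers move at their own pace and stop on an object; "force" is the grip in N (left out, the last holds). Time passes only in rows, so rows that do not move let the fingers close. It gives the time, the measured TCP pose, the force and the opening at its end, in the units of the state.
- env.get_obs(): the state, without advancing time (a new reading comes with each control period).
- viewer.read_camera(name): name is "side" or "top" or "wrist"; returns a dict with "img" (420x560x3 uint8, red, green, blue), "vfov" (degrees; the focal length in pixels is half the picture's height over the tangent of half this angle, whatever the lens; pixels are square), "cx", "cy" (the principal point, pixels), "extrinsics" (4x4, takes a point from world to camera coordinates); the wrist camera has in their place "mount" (4x4, takes a point from camera to tool coordinates, whose origin is the TCP and whose axes are the flange's). Camera axes: x right, y down, z forward; pixel columns grow to the right and rows downward; lengths in m; the calibration is good to about 2 mm. A picture is of the moment at which its call begins: read the wrist's pose just before it. There is no depth.
- job.sign_off(): hands the job in, once; it reports no verdict.
The state is a dict: "time_s": time; "qpos": joint angles; "joint_velocities": joint speeds; "effort": joint torques, N m; "tool_pos": TCP position; "tool_rot": TCP orientation; "force": force on the tool from outside, world axes, zero at the start; "wrist_torque": the same for the moment, N m; "grip_width": finger opening in m.
Only numpy, scipy, OpenCV 4.12 (cv2) and the standard library are available. Lean on these libraries where they do the work, as an engineer would, in place of code of your own. Each camera call takes 0.05 s, during which the arm holds its last target.

## Working session

There is one attempt and no reset: what is moved stays moved. The work goes in short steps, Python scripts to look and compute and a tool call to move; the robot and the scene stay as the last step left them, time stands still between calls to the robot, and variables do not carry over. Pictures are saved under pics/ and viewed, and the job is handed in when it is done.

Besides the shell and the picture viewer there is one more tool, called after "Request:" as a command line: name --pt "numbers of a row" for each row, then --argument value for the rest. move_arm: Moves the arm, as the interface text tells. Its arguments: {"type":"object","properties":{"steps":{"type":"array"},"force":{"type":"number"}},"required":["steps"]}

```bash
ls; mkdir -p pics; python3 - <<'E'
from cell import env, viewer, job
import cv2
o=env.get_obs(); print({k:o[k] for k in ("time_s","tool_pos","tool_rot","force","grip_width")}, env.tip_reach)
for n in ("side","top","wrist"):
    c=viewer.read_camera(n); cv2.imwrite(f"pics/{n}0.png",cv2.cvtColor(c["img"],cv2.COLOR_RGB2BGR))
    print(n,c["vfov"],c["cx"],c["cy"],c.get("extrinsics",c.get("mount")))
E
```

```text
pics
{'time_s': 0.0, 'tool_pos': array([0.21099657, 0.61420363, 0.20918915]), 'tool_rot': array([-1.79892501e+02,  6.29708188e-03,  1.61048897e+02]), 'force': array([ 0.1161697 , -0.39615369,  0.09617458]), 'grip_width': 0.08744194037576544} 0.025
side 45.86882519884283 271.91808035401397 214.25096160098644 [[ 0.68404175 -0.72934789 -0.01177056 -0.41261338]
 [-0.49590067 -0.45314101 -0.74077375  0.34343312]
 [ 0.53494805  0.5125572  -0.67165148  1.05239388]
 [ 0.          0.          0.          1.        ]]
top 50.74485166035836 279.77586493873014 214.17078033915723 [[-0.0119964  -0.99992678  0.00158542  0.01379493]
 [-0.99418404  0.01175777 -0.10705069  0.56667149]
 [ 0.10702421 -0.00286042 -0.9942523   1.26432315]
 [ 0.          0.          0.          1.        ]]
wrist 60.14449622909196 278.744555410239 208.49903205368403 [[-1.21817556e-04 -9.70566011e-01 -2.40835221e-01  6.37236722e-02]
 [ 9.99999968e-01 -6.44078844e-05 -2.46249067e-04  1.37982390e-03]
 [ 2.23489288e-04 -2.40835243e-01  9.70565987e-01 -1.74159681e-01]
 [ 0.00000000e+00  0.00000000e+00  0.00000000e+00  1.00000000e+00]]
```

View pics/top0.png

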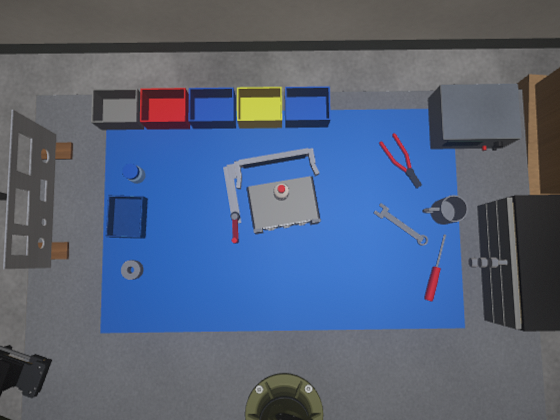

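View pics/side0.png

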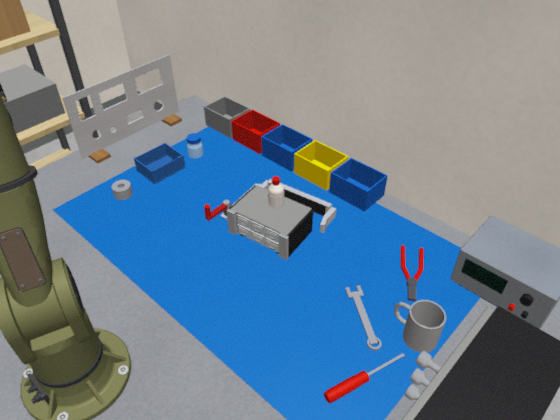

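View pics/wrist0.png

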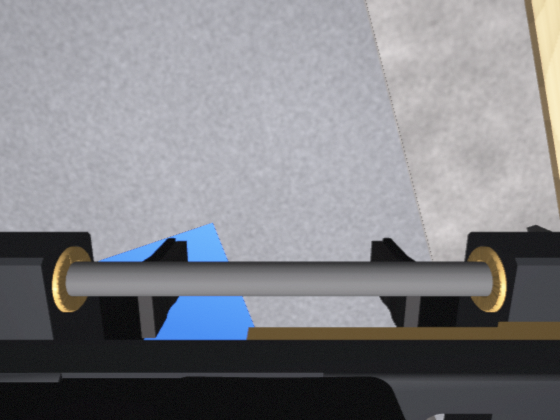

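```bash
python3 - <<'E'
import cv2
t=cv2.imread("pics/top0.png")[135:255,210:335]; cv2.imwrite("pics/t1.png",cv2.resize(t,None,fx=5,fy=5,interpolation=cv2.INTER_CUBIC)[:600])
s=cv2.imread("pics/side0.png")[165:265,195:345]; cv2.imwrite("pics/s1.png",cv2.resize(s,None,fx=5,fy=5,interpolation=cv2.INTER_CUBIC))
E
```

```text
(no output)
```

View pics/t1.png

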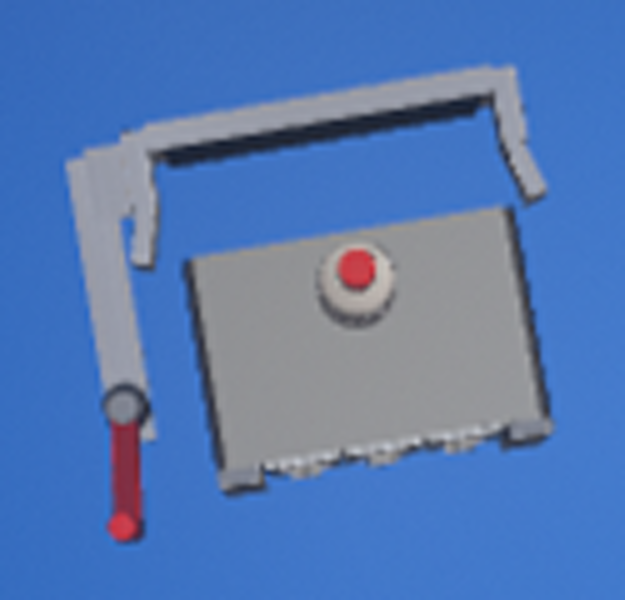

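View pics/s1.png

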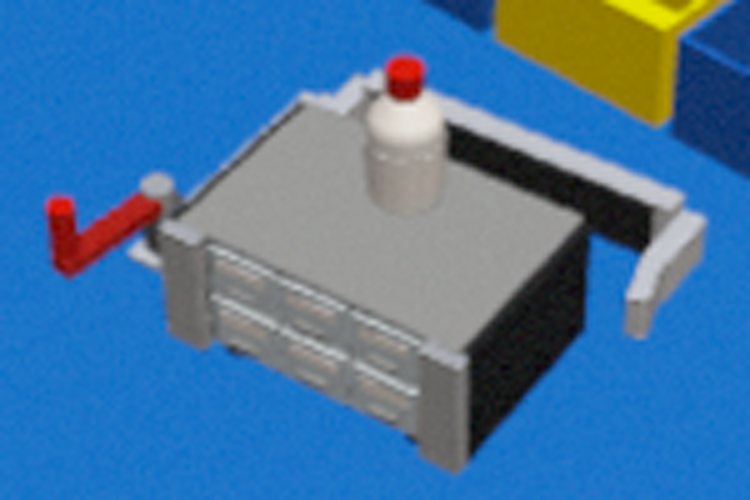

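```bash
cat > h.py <<'E'
from cell import env, viewer, job
import cv2, numpy as np
from scipy.optimize import least_squares
def cam(n):
    c=viewer.read_camera(n); return c
def proj(c,P):
    P=np.atleast_2d(P); E=c["extrinsics"]; q=P@E[:3,:3].T+E[:3,3]
    f=c["img"].shape[0]/2/np.tan(np.radians(c["vfov"]/2))
    return q[:,:2]/q[:,2:]*f+[c["cx"],c["cy"]]
def back(c,uv,z):
    E=c["extrinsics"]; f=c["img"].shape[0]/2/np.tan(np.radians(c["vfov"]/2))
    d=np.r_[(np.array(uv)-[c["cx"],c["cy"]])/f,1]@E[:3,:3]; C=-E[:3,:3].T@E[:3,3]
    return C+d*(z-C[2])/d[2]
def W(p,P):
    P=np.atleast_2d(P); c,s=np.cos(p[2]),np.sin(p[2])
    return np.c_[p[0]+c*P[:,0]-s*P[:,1],p[1]+s*P[:,0]+c*P[:,1],P[:,2]]
def fit(sets,x0):  # sets: (cam, pts3, uv)
    g=lambda p:np.concatenate([(proj(c,W(p,P))-uv).ravel() for c,P,uv in sets])
    r=least_squares(g,x0,loss="soft_l1"); return r.x,[np.round(proj(c,W(r.x,P))-uv,1).tolist() for c,P,uv in sets]
E
cat > m1.py <<'E'
from h import *
t=cam("top"); s=cam("side")
T=lambda a:np.array(a)/5+[210,135]; S=lambda a:np.array(a)/5+[195,165]
m=1e-3
ct=np.array([[65,95,85],[65,-95,85]])*m; cs=np.array([[-65,-95,85],[-65,-70,85],[-65,95,85],[-65,70,85],[65,-95,85],[-65,-95,6],[-65,95,6]])*m
uvt=T([[185,260],[515,207]]); uvs=S([[465,360],[420,347],[163,225],[203,240],[588,218],[460,470],[172,335]])
for st in ([(t,ct,uvt)],[(s,cs,uvs)],[(t,ct,uvt),(s,cs,uvs)]):
    x,r=fit(st,[.6,0,.1]); print("cab",x[:2].round(4),np.degrees(x[2]).round(2),r)
x_cab=x
bt=np.array([[0,94,40],[0,-94,40],[-60,113,30],[-60,-113,30],[-144,142,50]])*m
uvb=T([[163,155],[495,97],[152,265],[525,200],[124,402]])
bs=np.array([[0,-104,40],[-60,-113,30],[-144,142,50]])*m
uvbs=S([[650,215],[630,290],[157,182]])
for st in ([(t,bt,uvb)],[(t,bt,uvb),(s,bs,uvbs)]):
    x,r=fit(st,[.7,0,.1]); print("bay",x[:2].round(4),np.degrees(x[2]).round(2),r)
b=x
print("knob",back(t,T([124,526]),.082),back(s,S([61,203]),.082), "pivot",W(b,[-.144,.142,0]))
print("cab in bay", (lambda d:(np.array([[np.cos(b[2]),np.sin(b[2])],[-np.sin(b[2]),np.cos(b[2])]])@d))(x_cab[:2]-b[:2]))
E
python3 m1.py
```

```text
cab [ 0.5888 -0.0044] 8.58 [[[-0.2, 0.0], [0.2, -0.0]]]
cab [ 0.5958 -0.0036] 9.38 [[[-0.2, 0.6], [0.3, -0.6], [-0.5, -0.1], [-1.0, 0.3], [1.5, -0.1], [0.5, 0.2], [-0.2, -0.7]]]
cab [ 0.5944 -0.0044] 9.35 [[[-0.5, -1.4], [-0.2, -2.4]], [[-0.4, 1.1], [0.2, -0.2], [-0.7, 0.3], [-1.1, 0.7], [1.5, 0.3], [0.3, 0.7], [-0.4, -0.3]]]
bay [0.7248 0.0199] 9.07 [[[0.6, -0.2], [-2.8, 0.7], [0.0, -0.7], [0.9, -0.5], [-0.3, 0.8]]]
bay [0.7261 0.0205] 9.35 [[[0.4, -0.5], [-3.0, 0.2], [-0.1, -0.9], [0.8, -1.1], [-0.2, 0.6]], [[2.6, -0.0], [-1.5, 1.2], [-0.8, 0.7]]]
knob [0.48972541 0.13348032 0.082     ] [0.49413481 0.13426028 0.082     ] pivot [[0.56091121 0.13726393 0.        ]]
cab in bay [-0.13391604 -0.00322357]
```

Request:
move_arm --pt "0 0 0 0 0 0 -0.123" --pt "0 0 0 0 0 0 -0.123" --pt "0 0 0 0 0 0 -0.123" --pt "0 0 0 0 0 0 -0.123" --force 20

```text
time_s: 0.58
tool_pos: [0.2111, 0.6147, 0.2101]
tool_rot: [-180.0, -0.0, -170.4]
force: [-0.2, 0.3, 0.1]
grip_width: 0.0679
```

```bash
cat >> h.py <<'E'
def tool(p):  # world point -> tool shift cm
    from scipy.spatial.transform import Rotation as Ro
    o=env.get_obs(); R=Ro.from_euler("xyz",o["tool_rot"],degrees=True).as_matrix()
    return (R.T@(np.array(p)-o["tool_pos"])*100).round(2)
CAB=[.594,-.0044,np.radians(9.3)]; BAY=[.7261,.0203,np.radians(9.25)]
E
python3 - <<'E'
from h import *
o=env.get_obs(); print(o["time_s"],o["tool_pos"],o["tool_rot"],o["grip_width"])
pr=W(CAB,[-.065,-.0825,.055])[0]; pl=W(CAB,[-.065,.0825,.055])[0]; print(pr,pl)
a=W(CAB,[-.065-.05,-.085,.15])[0]; print(a,tool([.5,.3,.2]),tool(a))
E
```

```text
0.5833 [0.21108288 0.61467774 0.21007943] [-1.79983790e+02 -3.65011260e-03 -1.70409304e+02] 0.06792170096792596
[ 0.54318669 -0.09631984  0.055     ] [0.51652206 0.06651135 0.055     ]
[ 0.49424792 -0.10686718  0.15      ] [-23.25 -35.84   1.02] [-15.9  -75.86   6.03]
```

Request:
move_arm --pt "0 -2.2 -3.5 0 0 0 0" --pt "0 -2.2 -3.5 0 0 0 0" --pt "0 -2.2 -3.5 0 0 0 0" --pt "0 -2.2 -3.5 0 0 0 0" --pt "0 -2.2 -3.5 0 0 0 0"

```text
time_s: 1.0
tool_pos: [0.3489, 0.458, 0.2103]
tool_rot: [180.0, 0.0, -170.8]
force: [1.3, -0.5, -0.0]
grip_width: 0.0347
```

Request:
move_arm --pt "0 -2.2 -3.5 0 0 0 0" --pt "0 -2.2 -3.5 0 0 0 0" --pt "0 -2.2 -3.5 0 0 0 0" --pt "0 -2.2 -3.5 0 0 0 0" --pt "0 -2.2 -3.5 0 0 0 0"

```text
time_s: 1.42
tool_pos: [0.4854, 0.3029, 0.2105]
tool_rot: [180.0, 0.0, -170.8]
force: [1.0, 1.1, -0.3]
grip_width: 0.004
```

Request:
move_arm --pt "0 0.5 -3.8 0 0 0 0" --pt "0 0.5 -3.8 0 0 0 0" --pt "0 0.5 -3.8 0 0 0 0" --pt "0 0.5 -3.8 0 0 0 0" --pt "0 0.5 -3.8 0 0 0 0"

```text
time_s: 1.83
tool_pos: [0.49, 0.1112, 0.2103]
tool_rot: [180.0, 0.0, -170.8]
force: [-0.1, 0.1, 0.1]
grip_width: 0.0006
```

Request:
move_arm --pt "0 0.5 -3.8 0.4 0 0 0" --pt "0 0.5 -3.8 0.6 0 0 0" --pt "0 0.5 -3.8 0.8 0 0 0" --pt "0 0.5 -3.8 0.8 0 0 0" --pt "0 0.5 -3.8 0.8 0 0 0"

```text
time_s: 2.25
tool_pos: [0.4959, -0.0803, 0.1762]
tool_rot: [180.0, 0.1, -170.8]
force: [0.7, 0.4, 0.1]
grip_width: 0.0006
```

```bash
python3 - <<'E'
from h import *
o=env.get_obs(); print(o["time_s"],o["tool_pos"],o["tool_rot"],o["grip_width"],o["force"])
print(tool(W(CAB,[-.065-.05,-.085,.055])[0]))
E
```

```text
2.25 [ 0.49587443 -0.08026103  0.17623849] [ 1.79982695e+02  6.57257402e-02 -1.70754083e+02] 0.0006165030139869827 [0.70079035 0.40038689 0.11686744]
[ 0.6  -2.6  12.12]
```

Request:
move_arm --pt "0 0.2 -0.9 3 0 0 0" --pt "0 0.2 -0.9 3 0 0 0" --pt "0 0.2 -0.8 3 0 0 0" --pt "0 0 0 3 0 0 0" --pt "0 0 0 0 0 0 0"

```text
time_s: 2.67
tool_pos: [0.4895, -0.1051, 0.0511]
tool_rot: [179.9, -0.6, -170.8]
force: [-1.1, 1.3, -0.2]
grip_width: 0.0004
```

```bash
python3 - <<'E'
from h import *
o=env.get_obs(); print(o["time_s"],o["tool_pos"],o["tool_rot"],o["force"])
t=cam("top");s=cam("side")
b=lambda i:cv2.cvtColor(i,cv2.COLOR_RGB2BGR)
cv2.imwrite("pics/t2.png",cv2.resize(b(t["img"])[135:255,210:335],None,fx=5,fy=5,interpolation=cv2.INTER_CUBIC))
cv2.imwrite("pics/s2.png",cv2.resize(b(s["img"])[145:275,180:350],None,fx=4,fy=4,interpolation=cv2.INTER_CUBIC))
E
```

```text
2.6667 [ 0.4894601  -0.10507169  0.05106064] [ 179.89583409   -0.57498495 -170.8426099 ] [-1.07114148  1.27610165 -0.20746598]
```

View pics/t2.png

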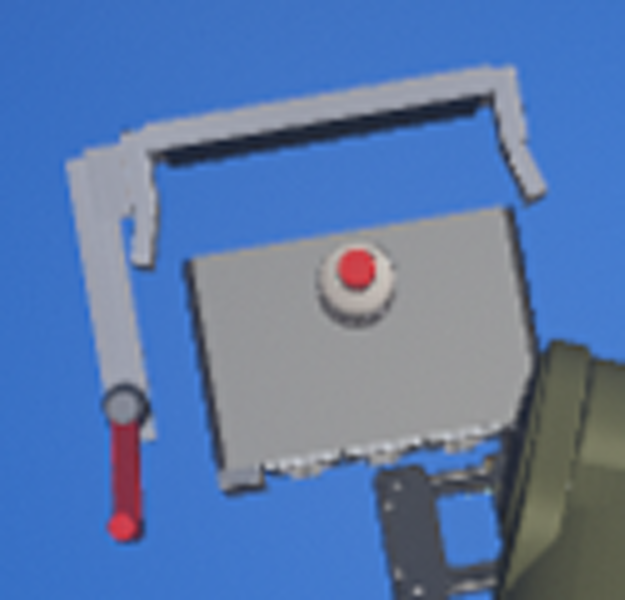

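View pics/s2.png

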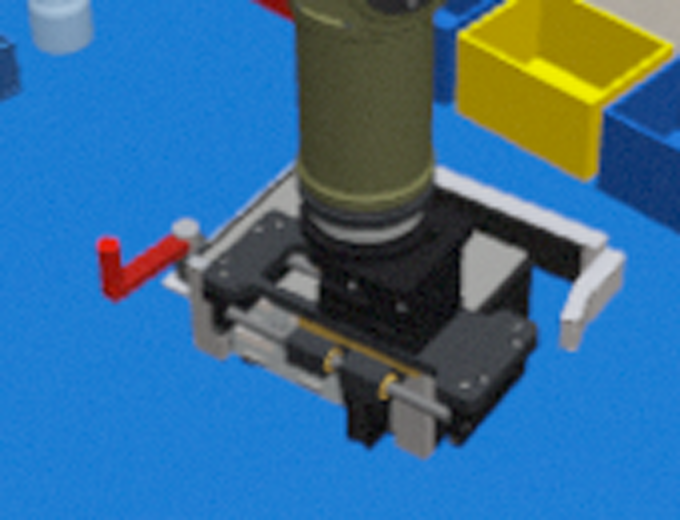

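Request:
move_arm --pt "0 -1 0 0 0 0 0" --pt "0 -1 0 0 0 0 0" --pt "0 -0.8 0 0 0 0 0" --pt "0 0 0 0 0 0 0"

```text
time_s: 3.1
tool_pos: [0.5257, -0.0996, 0.0579]
tool_rot: [-179.9, 0.2, -170.6]
force: [-0.2, -0.6, 0.3]
grip_width: 0.0006
```

Request:
move_arm --pt "0 -0.2 0 0 0 0 0" --pt "0 -0.2 0 0 0 0 0" --pt "0 -0.2 0 0 0 0 0" --pt "0 -0.2 0 0 0 0 0"

```text
time_s: 3.43
tool_pos: [0.5271, -0.0999, 0.0559]
tool_rot: [179.9, -0.3, -170.8]
force: [-11.1, -1.5, 7.1]
grip_width: 0.0005
```

Request:
move_arm --pt "0 -0.1 0 0 0 0 0" --pt "0 -0.1 0 0 0 0 0"

```text
time_s: 3.6
tool_pos: [0.5275, -0.1, 0.0556]
tool_rot: [179.9, -0.5, -170.8]
force: [-10.1, -2.4, 6.8]
grip_width: 0.0008
```

Request:
move_arm --pt "0 -0.1 0 0 0 0 0" --pt "0 -0.1 0 0 0 0 0" --pt "0 -0.1 0 0 0 0 0"

```text
time_s: 3.85
tool_pos: [0.53, -0.1005, 0.0555]
tool_rot: [180.0, -0.5, -170.9]
force: [-11.2, -2.6, 6.4]
grip_width: 0.0002
```

Request:
move_arm --pt "0 -0.15 0 0 0 0 0" --pt "0 -0.15 0 0 0 0 0" --pt "0 -0.15 0 0 0 0 0" --pt "0 -0.15 0 0 0 0 0"

```text
time_s: 4.18
tool_pos: [0.5359, -0.1008, 0.0556]
tool_rot: [-180.0, -0.5, -170.9]
force: [-10.4, -5.5, 7.3]
grip_width: 0.0003
```

Request:
move_arm --pt "0 -0.15 0 0 0 0 0" --pt "0 -0.15 0 0 0 0 0" --pt "0 -0.15 0 0 0 0 0" --pt "0 0 0 0 0 0 0"

```text
time_s: 4.52
tool_pos: [0.541, -0.1006, 0.0556]
tool_rot: [-179.9, -0.5, -170.9]
force: [-8.7, -6.0, 6.0]
grip_width: 0.0003
```

```bash
cat > snap.py <<'E'
import sys
from h import *
n=sys.argv[1]
o=env.get_obs(); print(o["time_s"],o["tool_pos"],o["tool_rot"],o["force"])
t=cam("top");s=cam("side")
b=lambda i:cv2.cvtColor(i,cv2.COLOR_RGB2BGR)
A=cv2.resize(b(t["img"])[135:255,210:335],None,fx=5,fy=5,interpolation=cv2.INTER_CUBIC)
cv2.imwrite(f"pics/t{n}.png",A)
cv2.imwrite(f"pics/s{n}.png",cv2.resize(b(s["img"])[145:275,180:350],None,fx=4,fy=4,interpolation=cv2.INTER_CUBIC))
E
python3 snap.py 3
```

```text
4.5167 [ 0.5410002  -0.10064547  0.055586  ] [-179.89584572   -0.47901512 -170.92249337] [-8.72346266 -5.97735385  6.00196511]
```

View pics/t3.png

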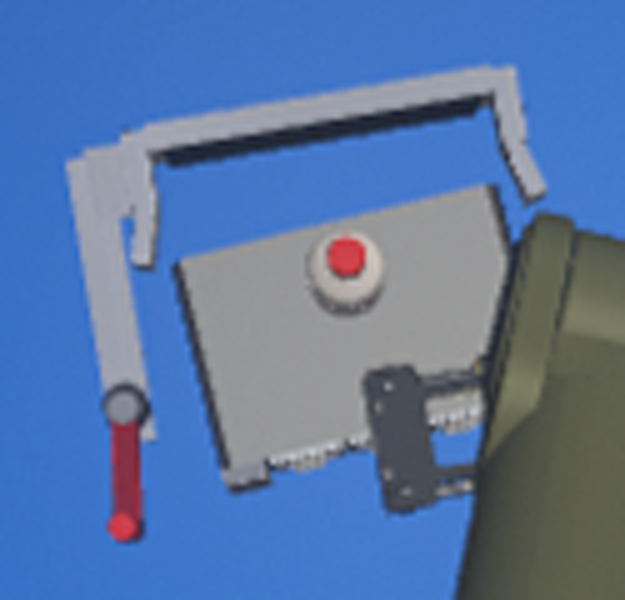

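View pics/s3.png

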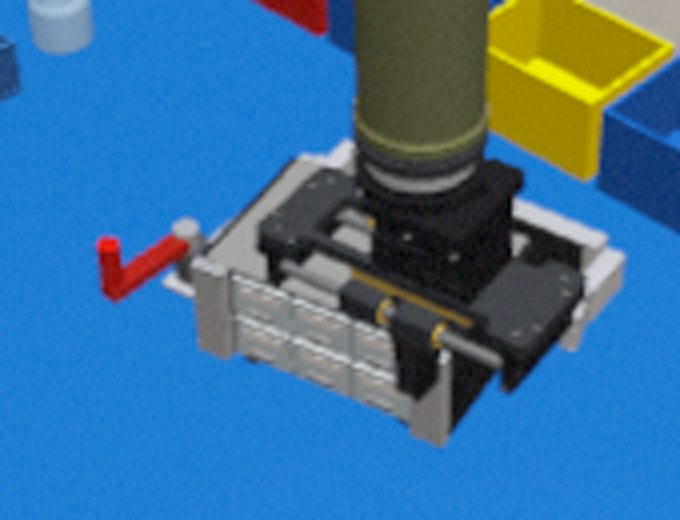

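```bash
cat >> h.py <<'E'
def cabfit(l,r):
    t=cam("top"); T=lambda a:np.array(a)/5+[210,135]
    P=np.array([[65,95,85],[65,-95,85]])*1e-3
    x,_=fit([(t,P,T([l,r]))],CAB); return x
def inbay(p):
    c,s=np.cos(BAY[2]),np.sin(BAY[2]); d=np.array(p[:2])-BAY[:2]; return np.round([c*d[0]+s*d[1],-s*d[0]+c*d[1],np.degrees(p[2]-BAY[2])],4)
def report(l,r):
    x=cabfit(l,r); print("cab",x[:2].round(4),np.degrees(x[2]).round(1),"in bay",inbay(x))
    for n,P in dict(pl=[-.065,.0825,.055],pr=[-.065,-.0825,.055]).items(): 
        w=W(x,P)[0]; print(n,w.round(4),"tool shift",tool(w))
    for n,P in dict(hl=[.065,.0825,.055],hr=[.065,-.0825,.055],cl=[.065,.095,0],cr=[.065,-.095,0]).items(): print(n,inbay(list(W(x,P)[0][:2])+[0])[:2])
E
python3 - <<'E'
from h import *
report([185,260],[515,207])
report([177,262],[497,187])
E
```

```text
cab [ 0.5888 -0.0044] 8.6 in bay [-0.1395 -0.0023 -0.6732]
pl [0.5122 0.0675 0.055 ] tool shift [ 0.19 17.06  0.03]
pr [ 0.5369 -0.0956  0.055 ] tool shift [0.33 0.56 0.06]
hl [-0.0735  0.0795]
hr [-0.0754 -0.0855]
cl [-0.0733  0.092 ]
cr [-0.0756 -0.098 ]
cab [ 0.5949 -0.0017] 12.7 in bay [-1.3300e-01 -6.0000e-04  3.4024e+00]
pl [0.5135 0.0646 0.055 ] tool shift [ 0.11 16.75  0.03]
pr [ 0.5496 -0.0964  0.055 ] tool shift [-0.92  0.28  0.05]
hl [-0.073   0.0856]
hr [-0.0632 -0.0791]
cl [-0.0737  0.0981]
cr [-0.0625 -0.0916]
```

Request:
move_arm --pt "0 1.3 0 0 0 0 0" --pt "0 1.3 0.8 0 0 0 0" --pt "0 0 3.8 0 0 0 0" --pt "0 0 4.0 0 0 0 0" --pt "0 0 4.0 0 0 0 0"

```text
time_s: 5.13
tool_pos: [0.499, 0.024, 0.0565]
tool_rot: [180.0, 0.1, -170.9]
force: [0.3, 1.0, -0.4]
grip_width: 0.0
```

Request:
move_arm --pt "0 0 4.0 0 0 0 0" --pt "0 0 0.4 0 0 0 0" --pt "0 -0.5 0 0 0 0 0" --pt "0 -0.3 0 0 0 0 0" --pt "0 0 0 0 0 0 0"

```text
time_s: 5.55
tool_pos: [0.5012, 0.0664, 0.0564]
tool_rot: [-180.0, 0.0, -170.9]
force: [-0.2, -0.1, 0.1]
grip_width: 0.0008
```

Request:
move_arm --pt "0 -0.15 0 0 0 0 0" --pt "0 -0.15 0 0 0 0 0" --pt "0 -0.15 0 0 0 0 0" --pt "0 -0.15 0 0 0 0 0"

```text
time_s: 5.88
tool_pos: [0.5024, 0.0668, 0.0556]
tool_rot: [-180.0, -0.5, -170.9]
force: [-10.9, -2.0, 8.7]
grip_width: 0.0006
```

Request:
move_arm --pt "0 -0.15 0 0 0 0 0" --pt "0 -0.15 0 0 0 0 0" --pt "0 -0.15 0 0 0 0 0" --pt "0 -0.15 0 0 0 0 0"

```text
time_s: 6.22
tool_pos: [0.5075, 0.0694, 0.0556]
tool_rot: [179.9, -0.6, -170.8]
force: [-11.4, 2.3, 9.2]
grip_width: 0.0005
```

Request:
move_arm --pt "0 -0.15 0 0 0 0 0" --pt "0 -0.15 0 0 0 0 0" --pt "0 -0.15 0 0 0 0 0" --pt "0 -0.15 0 0 0 0 0" --pt "0 -0.15 0 0 0 0 0"

```text
time_s: 6.63
tool_pos: [0.5148, 0.0713, 0.0551]
tool_rot: [179.9, -0.6, -170.8]
force: [-11.1, 1.5, 5.3]
grip_width: 0.0001
```

Request:
move_arm --pt "0 -0.15 0 0 0 0 0" --pt "0 -0.15 0 0 0 0 0" --pt "0 -0.15 0 0 0 0 0" --pt "0 -0.15 0 0 0 0 0" --pt "0 -0.15 0 0 0 0 0"

```text
time_s: 7.05
tool_pos: [0.522, 0.073, 0.0551]
tool_rot: [179.8, -0.6, -170.8]
force: [-12.1, 2.9, 5.5]
grip_width: 0.0004
```

```bash
python3 snap.py 4
```

```text
7.05 [0.5219568  0.07297932 0.05507748] [ 179.8215029    -0.58912835 -170.81243389] [-12.06197765   2.88310989   5.47914359]
```

View pics/t4.png

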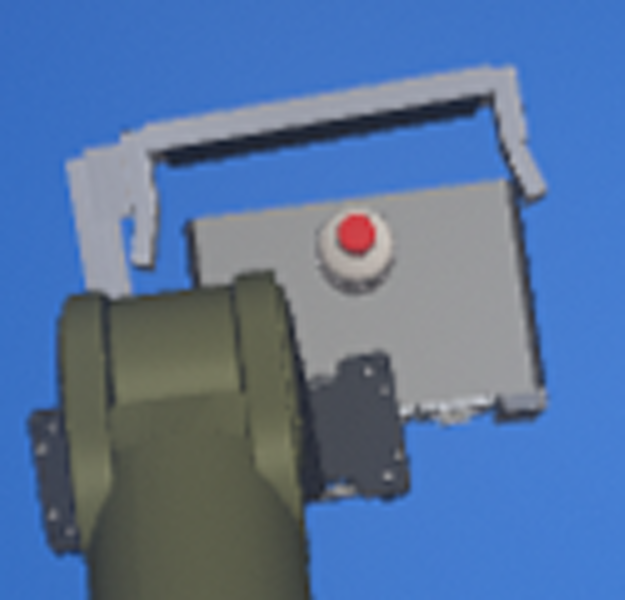

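View pics/s4.png

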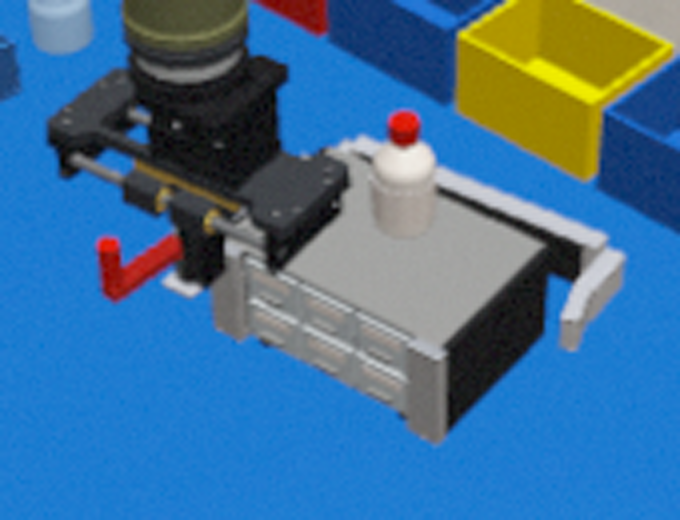

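```bash
python3 - <<'E'
from h import *
report([188,222],[514,180])
print(inbay([*(np.array(env.get_obs()["tool_pos"])[:2]),0]))
E
```

```text
cab [ 0.6072 -0.0031] 6.8 in bay [-0.1211 -0.004  -2.4928]
pl [0.5329 0.0712 0.055 ] tool shift [-1.   -0.35  0.  ]
pr [ 0.5523 -0.0927  0.055 ] tool shift [ -0.3  -16.84  -0.04]
hl [-0.0526  0.0756]
hr [-0.0598 -0.0892]
cl [-0.0521  0.0881]
cr [-0.0603 -0.1017]
[-0.1925  0.0848 -9.25  ]
```

Request:
move_arm --pt "0 1.4 0 0 0 0 0" --pt "0 1.4 -0.8 0 0 0 0" --pt "0 0 -4.0 0 0 0 0" --pt "0 0 -4.0 0 0 0 0" --pt "0 0 -4.0 0 0 0 0"

```text
time_s: 7.62
tool_pos: [0.5201, -0.0606, 0.0566]
tool_rot: [-180.0, 0.1, -170.8]
force: [1.3, 0.1, 0.6]
grip_width: 0.0004
```

Request:
move_arm --pt "0 0 -4.0 0 0 0 0" --pt "0 0 -0.3 0 0 0 0" --pt "0 -0.8 0 0 0 0 0" --pt "0 -0.5 0 0 0 0 0" --pt "0 0 0 0 0 0 0"

```text
time_s: 8.03
tool_pos: [0.541, -0.0971, 0.0562]
tool_rot: [180.0, 0.1, -170.6]
force: [0.4, 0.5, -0.7]
grip_width: 0.0005
```

```bash
python3 - <<'E'
from h import *
print(tool([.5523,-.0927,.055]))
E
```

```text
[-1.18  0.25  0.12]
```

Gap about 2 mm; push the right post about 25 mm.

Request:
move_arm --pt "0 -0.15 0 0 0 0 0" --pt "0 -0.15 0 0 0 0 0" --pt "0 -0.15 0 0 0 0 0" --pt "0 -0.15 0 0 0 0 0" --pt "0 -0.15 0 0 0 0 0"

```text
time_s: 8.45
tool_pos: [0.5432, -0.0972, 0.0558]
tool_rot: [179.9, -0.4, -170.7]
force: [-9.8, -0.7, 7.4]
grip_width: 0.0003
```

Request:
move_arm --pt "0 -0.15 0 0 0 0 0" --pt "0 -0.15 0 0 0 0 0" --pt "0 -0.15 0 0 0 0 0" --pt "0 -0.15 0 0 0 0 0" --pt "0 -0.15 0 0 0 0 0"

```text
time_s: 8.87
tool_pos: [0.55, -0.0984, 0.0557]
tool_rot: [-180.0, -0.5, -170.8]
force: [-9.9, -3.6, 6.6]
grip_width: 0.0009
```

Request:
move_arm --pt "0 -0.2 0 0 0 0 0" --pt "0 -0.2 0 0 0 0 0" --pt "0 -0.2 0 0 0 0 0" --pt "0 -0.2 0 0 0 0 0" --pt "0 -0.2 0 0 0 0 0"

```text
time_s: 9.28
tool_pos: [0.5597, -0.0982, 0.0557]
tool_rot: [-179.9, -0.5, -170.9]
force: [-10.6, -5.8, 6.2]
grip_width: 0.0006
```

```bash
python3 snap.py 5
```

```text
9.2833 [ 0.55974972 -0.09817167  0.05567543] [-179.88944722   -0.50149427 -170.85887447] [-10.58045556  -5.7535131    6.23927231]
```

View pics/t5.png

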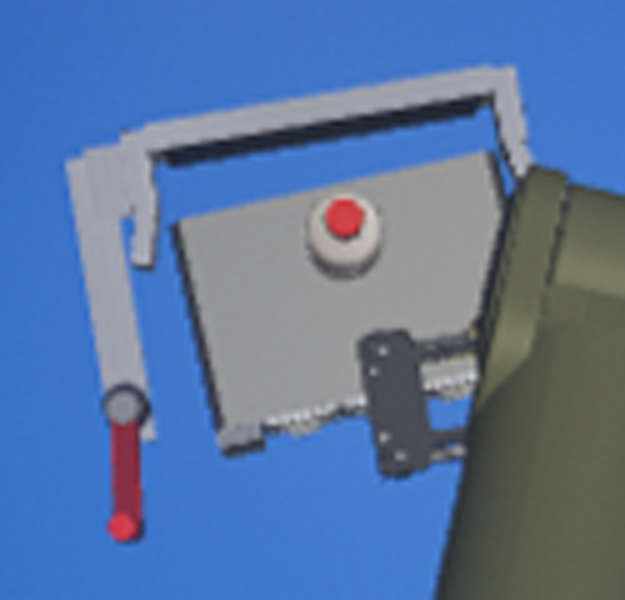

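```bash
python3 - <<'E'
from h import *
report([174,224],[494,154])
E
```

```text
cab [0.6151 0.0007] 11.8 in bay [-1.1270e-01 -1.5000e-03  2.5563e+00]
pl [0.5346 0.0682 0.055 ] tool shift [-0.1  16.82  0.03]
pr [ 0.5684 -0.0933  0.055 ] tool shift [-0.86  0.34  0.06]
hl [-0.0514  0.0838]
hr [-0.0441 -0.081 ]
cl [-0.052   0.0963]
cr [-0.0435 -0.0935]
```

Request:
move_arm --pt "0 1.4 0 0 0 0 0" --pt "0 1.4 0.8 0 0 0 0" --pt "0 0 4.0 0 0 0 0" --pt "0 0 4.0 0 0 0 0" --pt "0 0 4.0 0 0 0 0"

```text
time_s: 9.85
tool_pos: [0.5157, 0.0285, 0.0566]
tool_rot: [180.0, 0.1, -170.8]
force: [0.5, 0.5, -0.1]
grip_width: 0.0007
```

Request:
move_arm --pt "0 0 4.0 0 0 0 0" --pt "0 0 0.2 0 0 0 0" --pt "0 -0.7 0 0 0 0 0" --pt "0 -0.4 0 0 0 0 0" --pt "0 0 0 0 0 0 0"

```text
time_s: 10.27
tool_pos: [0.5216, 0.0694, 0.0566]
tool_rot: [-180.0, 0.1, -170.8]
force: [-0.0, -0.5, -0.3]
grip_width: 0.0005
```

```bash
python3 - <<'E'
from h import *
print(tool([.5346,.0682,.055]))
E
```

```text
[-1.26 -0.32  0.16]
```

Request:
move_arm --pt "0 -0.15 0 0 0 0 0" --pt "0 -0.15 0 0 0 0 0" --pt "0 -0.15 0 0 0 0 0" --pt "0 -0.15 0 0 0 0 0" --pt "0 -0.15 0 0 0 0 0"

```text
time_s: 10.68
tool_pos: [0.524, 0.0698, 0.0556]
tool_rot: [-180.0, -0.5, -170.8]
force: [-9.8, -2.0, 8.3]
grip_width: 0.0001
```

Request:
move_arm --pt "0 -0.2 0 0 0 0 0" --pt "0 -0.2 0 0 0 0 0" --pt "0 -0.2 0 0 0 0 0" --pt "0 -0.2 0 0 0 0 0" --pt "0 -0.2 0 0 0 0 0"

```text
time_s: 11.1
tool_pos: [0.5326, 0.0737, 0.0554]
tool_rot: [179.8, -0.6, -170.8]
force: [-12.2, 2.4, 6.9]
grip_width: 0.0004
```

Request:
move_arm --pt "0 -0.2 0 0 0 0 0" --pt "0 -0.2 0 0 0 0 0" --pt "0 -0.2 0 0 0 0 0" --pt "0 -0.2 0 0 0 0 0"

```text
time_s: 11.43
tool_pos: [0.5401, 0.0759, 0.0552]
tool_rot: [179.8, -0.6, -170.7]
force: [-12.8, 2.6, 8.1]
grip_width: 0.0005
```

```bash
python3 snap.py 6
```

```text
11.4333 [0.54009169 0.07585043 0.05524057] [ 179.79100483   -0.60697651 -170.73900921] [-12.76030955   2.60483042   8.07236706]
```

View pics/t6.png

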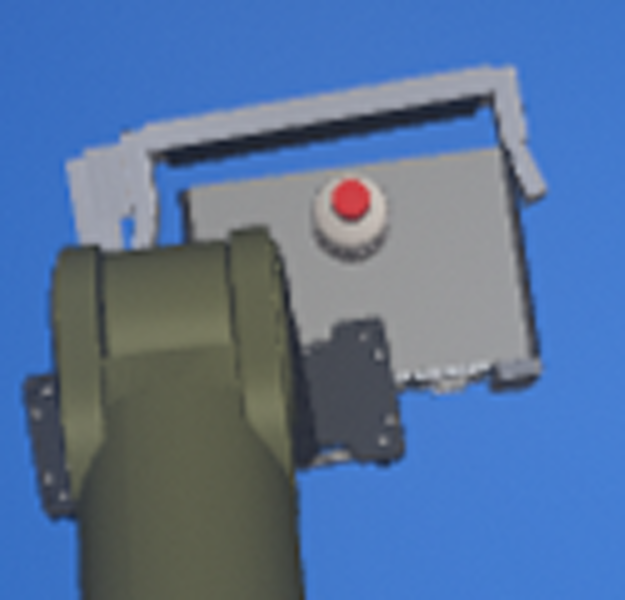

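```bash
python3 - <<'E'
from h import *
report([184,189],[506,149])
E
```

```text
cab [6.256e-01 4.000e-04] 6.5 in bay [-0.1024 -0.0035 -2.7895]
pl [0.5517 0.0751 0.055 ] tool shift [-1.06 -0.26  0.02]
pr [ 0.5703 -0.0889  0.055 ] tool shift [ -0.26 -16.74  -0.03]
hl [-0.0335  0.0758]
hr [-0.0415 -0.089 ]
cl [-0.0329  0.0883]
cr [-0.0421 -0.1015]
```

Request:
move_arm --pt "0 1.4 0 0 0 0 0" --pt "0 1.4 -0.8 0 0 0 0" --pt "0 0 -4.0 0 0 0 0" --pt "0 0 -4.0 0 0 0 0" --pt "0 0 -4.0 0 0 0 0"

```text
time_s: 12.0
tool_pos: [0.5385, -0.0576, 0.0566]
tool_rot: [180.0, 0.1, -170.7]
force: [0.4, 0.0, 0.2]
grip_width: 0.0007
```

Request:
move_arm --pt "0 0 -4.0 0 0 0 0" --pt "0 0 -0.2 0 0 0 0" --pt "0 -0.8 0 0 0 0 0" --pt "0 -0.5 0 0 0 0 0" --pt "0 0 0 0 0 0 0"

```text
time_s: 12.42
tool_pos: [0.5593, -0.0935, 0.0562]
tool_rot: [180.0, 0.1, -170.6]
force: [1.3, 0.4, 0.1]
grip_width: 0.0003
```

```bash
python3 - <<'E'
from h import *
print(tool([.5703,-.0889,.055]))
E
```

```text
[-1.16  0.28  0.12]
```

Request:
move_arm --pt "0 -0.15 0 0 0 0 0" --pt "0 -0.15 0 0 0 0 0" --pt "0 -0.15 0 0 0 0 0" --pt "0 -0.15 0 0 0 0 0" --pt "0 -0.15 0 0 0 0 0"

```text
time_s: 12.83
tool_pos: [0.5616, -0.0941, 0.0557]
tool_rot: [179.9, -0.4, -170.7]
force: [-9.7, -1.0, 6.5]
grip_width: 0.0004
```

Request:
move_arm --pt "0 -0.2 0 0 0 0 0" --pt "0 -0.2 0 0 0 0 0" --pt "0 -0.2 0 0 0 0 0" --pt "0 -0.2 0 0 0 0 0" --pt "0 -0.2 0 0 0 0 0"

```text
time_s: 13.25
tool_pos: [0.5706, -0.0954, 0.0556]
tool_rot: [-180.0, -0.5, -170.8]
force: [-10.4, -5.2, 6.2]
grip_width: 0.0007
```

Request:
move_arm --pt "0 -0.2 0 0 0 0 0" --pt "0 -0.2 0 0 0 0 0" --pt "0 -0.2 0 0 0 0 0" --pt "0 -0.2 0 0 0 0 0"

```text
time_s: 13.58
tool_pos: [0.5785, -0.0952, 0.0557]
tool_rot: [-179.9, -0.5, -170.9]
force: [-9.8, -6.1, 5.8]
grip_width: -0.0001
```

```bash
python3 snap.py 7
```

```text
13.5833 [ 0.57854611 -0.09521182  0.05565431] [-179.88649635   -0.50054454 -170.86835206] [-9.80043372 -6.14950724  5.76704422]
```

View pics/t7.png

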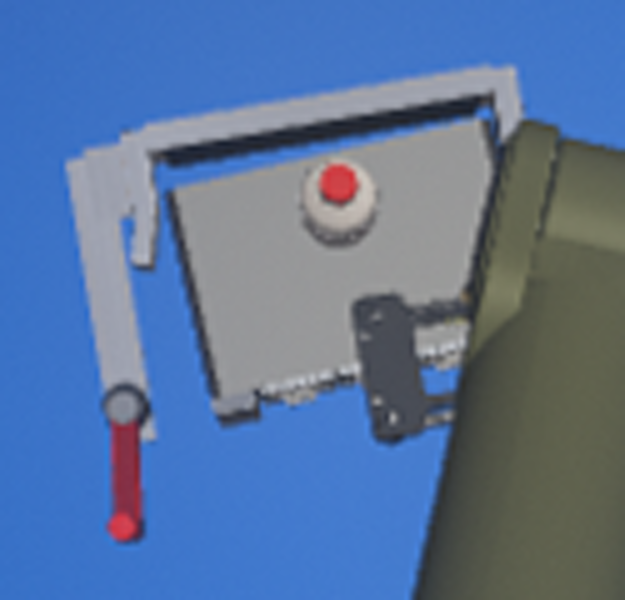

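```bash
python3 - <<'E'
from h import *
report([170,190],[488,121])
E
```

```text
cab [0.6344 0.0035] 11.7 in bay [-9.3200e-02 -1.9000e-03  2.4474e+00]
pl [0.554  0.0711 0.055 ] tool shift [-0.16 16.81  0.03]
pr [ 0.5875 -0.0905  0.055 ] tool shift [-0.9   0.33  0.06]
hl [-0.0318  0.0833]
hr [-0.0247 -0.0815]
cl [-0.0323  0.0958]
cr [-0.0242 -0.094 ]
```

Request:
move_arm --pt "0 1.4 0 0 0 0 0" --pt "0 1.4 0.8 0 0 0 0" --pt "0 0 4.0 0 0 0 0" --pt "0 0 4.0 0 0 0 0" --pt "0 0 4.0 0 0 0 0"

```text
time_s: 14.15
tool_pos: [0.5345, 0.0314, 0.0566]
tool_rot: [180.0, 0.1, -170.9]
force: [0.1, 0.6, 0.2]
grip_width: 0.0005
```

Request:
move_arm --pt "0 0 4.0 0 0 0 0" --pt "0 0 0.2 0 0 0 0" --pt "0 -0.7 0 0 0 0 0" --pt "0 -0.45 0 0 0 0 0" --pt "0 0 0 0 0 0 0"

```text
time_s: 14.57
tool_pos: [0.541, 0.0723, 0.0566]
tool_rot: [-179.9, 0.1, -170.8]
force: [-0.4, -0.1, -0.2]
grip_width: 0.0006
```

Request:
move_arm --pt "0 -0.15 0 0 0 0 0" --pt "0 -0.15 0 0 0 0 0" --pt "0 -0.15 0 0 0 0 0" --pt "0 -0.15 0 0 0 0 0" --pt "0 -0.15 0 0 0 0 0"

```text
time_s: 14.98
tool_pos: [0.543, 0.0728, 0.0558]
tool_rot: [180.0, -0.5, -170.9]
force: [-10.0, -1.2, 7.5]
grip_width: 0.0004
```

Request:
move_arm --pt "0 -0.2 0 0 0 0 0" --pt "0 -0.2 0 0 0 0 0" --pt "0 -0.2 0 0 0 0 0" --pt "0 -0.2 0 0 0 0 0" --pt "0 -0.2 0 0 0 0 0"

```text
time_s: 15.4
tool_pos: [0.5519, 0.0767, 0.0554]
tool_rot: [179.8, -0.6, -170.8]
force: [-11.0, 1.3, 6.4]
grip_width: 0.0003
```

Request:
move_arm --pt "0 -0.15 0 0 0 0 0" --pt "0 -0.15 0 0 0 0 0" --pt "0 -0.15 0 0 0 0 0" --pt "0 -0.15 0 0 0 0 0"

```text
time_s: 15.73
tool_pos: [0.5574, 0.0784, 0.0554]
tool_rot: [179.8, -0.6, -170.8]
force: [-11.7, 2.4, 7.3]
grip_width: 0.0002
```

```bash
python3 snap.py 8
```

```text
15.7333 [0.55744426 0.0783671  0.05538229] [ 179.78925386   -0.60158954 -170.76720698] [-11.65142308   2.42768525   7.29290746]
```

View pics/t8.png

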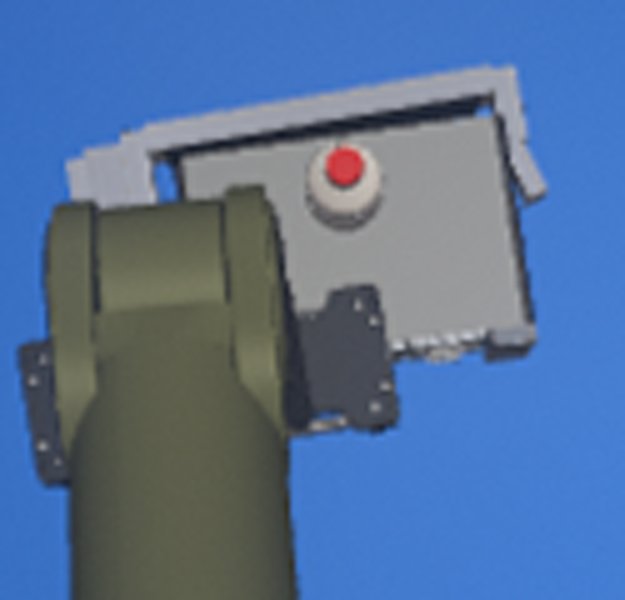

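```bash
python3 - <<'E'
from h import *
report([178,157],[499,116])
E
```

```text
cab [0.6444 0.0036] 6.7 in bay [-0.0833 -0.0033 -2.5825]
pl [0.5702 0.078  0.055 ] tool shift [-1.21 -0.25  0.02]
pr [ 0.5894 -0.0858  0.055 ] tool shift [ -0.47 -16.73  -0.03]
hl [-0.0147  0.0762]
hr [-0.0221 -0.0886]
cl [-0.0141  0.0887]
cr [-0.0227 -0.1011]
```

Request:
move_arm --pt "0 1.4 0 0 0 0 0" --pt "0 1.4 -0.8 0 0 0 0" --pt "0 0 -4.0 0 0 0 0" --pt "0 0 -4.0 0 0 0 0" --pt "0 0 -4.0 0 0 0 0"

```text
time_s: 16.3
tool_pos: [0.5558, -0.055, 0.0566]
tool_rot: [180.0, 0.1, -170.7]
force: [0.2, -0.5, -0.5]
grip_width: 0.0005
```

Request:
move_arm --pt "0 0 -4.0 0 0 0 0" --pt "0 0 -0.2 0 0 0 0" --pt "0 -0.8 0 0 0 0 0" --pt "0 -0.6 0 0 0 0 0" --pt "0 0 0 0 0 0 0"

```text
time_s: 16.72
tool_pos: [0.5777, -0.0905, 0.0562]
tool_rot: [180.0, 0.1, -170.6]
force: [0.2, 0.7, -0.4]
grip_width: 0.0003
```

Request:
move_arm --pt "0 -0.15 0 0 0 0 0" --pt "0 -0.15 0 0 0 0 0" --pt "0 -0.15 0 0 0 0 0" --pt "0 -0.15 0 0 0 0 0" --pt "0 -0.15 0 0 0 0 0"

```text
time_s: 17.13
tool_pos: [0.58, -0.091, 0.0557]
tool_rot: [179.9, -0.4, -170.7]
force: [-8.9, 0.2, 5.5]
grip_width: 0.0003
```

Request:
move_arm --pt "0 -0.2 0 0 0 0 0" --pt "0 -0.2 0 0 0 0 0" --pt "0 -0.2 0 0 0 0 0" --pt "0 -0.2 0 0 0 0 0" --pt "0 -0.2 0 0 0 0 0"

```text
time_s: 17.55
tool_pos: [0.5888, -0.0925, 0.0557]
tool_rot: [-180.0, -0.5, -170.8]
force: [-10.7, -4.2, 5.7]
grip_width: 0.0003
```

Request:
move_arm --pt "0 -0.15 0 0 0 0 0" --pt "0 -0.15 0 0 0 0 0" --pt "0 -0.15 0 0 0 0 0"

```text
time_s: 17.8
tool_pos: [0.5933, -0.0926, 0.0557]
tool_rot: [-179.9, -0.5, -170.9]
force: [-10.9, -5.1, 5.7]
grip_width: 0.0008
```

```bash
python3 snap.py 9
```

```text
17.8 [ 0.59325117 -0.09258241  0.05569765] [-179.90893086   -0.50975982 -170.86805484] [-10.91504097  -5.10474033   5.66096135]
```

View pics/t9.png

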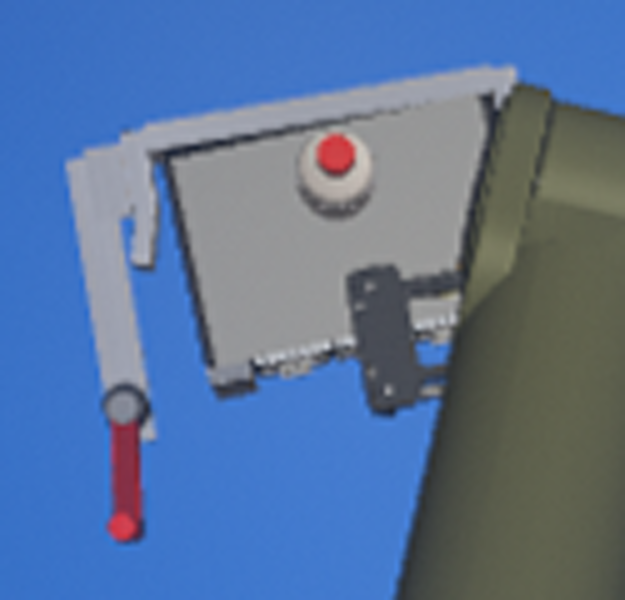

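```bash
python3 - <<'E'
from h import *
report([166,159],[485,97])
E
```

```text
cab [0.65   0.0067] 10.5 in bay [-7.7300e-02 -1.2000e-03  1.2073e+00]
pl [0.5711 0.076  0.055 ] tool shift [-0.45 17.    0.04]
pr [ 0.6011 -0.0863  0.055 ] tool shift [-0.83  0.51  0.06]
hl [-0.014   0.0826]
hr [-0.0105 -0.0823]
cl [-0.0143  0.0951]
cr [-0.0103 -0.0948]
```

Request:
move_arm --pt "0 -0.15 0 0 0 0 0" --pt "0 -0.15 0 0 0 0 0" --pt "0 -0.15 0 0 0 0 0"

```text
time_s: 18.2
tool_pos: [0.5978, -0.0924, 0.0557]
tool_rot: [-179.9, -0.5, -170.9]
force: [-9.5, -5.7, 4.8]
grip_width: 0.0007
```

Request:
move_arm --pt "0 1.4 0 0 0 0 0" --pt "0 1.4 0.8 0 0 0 0" --pt "0 0 4.0 0 0 0 0" --pt "0 0 4.0 0 0 0 0" --pt "0 0 4.0 0 0 0 0"

```text
time_s: 18.62
tool_pos: [0.5537, 0.0344, 0.0566]
tool_rot: [180.0, 0.1, -170.9]
force: [1.3, 0.7, 0.2]
grip_width: 0.0005
```

Request:
move_arm --pt "0 0 4.0 0 0 0 0" --pt "0 0 0.2 0 0 0 0" --pt "0 -0.8 0 0 0 0 0" --pt "0 -0.3 0 0 0 0 0" --pt "0 0 0 0 0 0 0"

```text
time_s: 19.03
tool_pos: [0.559, 0.0755, 0.0564]
tool_rot: [-180.0, 0.0, -170.8]
force: [0.1, 1.8, 0.3]
grip_width: 0.0007
```

```bash
python3 - <<'E'
from h import *
print(tool([.571,.076,.055]))
E
python3 snap.py 10
```

```text
[-1.2  -0.14  0.14]
19.0333 [0.55896584 0.07551528 0.05635101] [-1.79971671e+02  2.46178745e-02 -1.70843618e+02] [0.12874074 1.78608679 0.28286537]
```

View pics/t10.png

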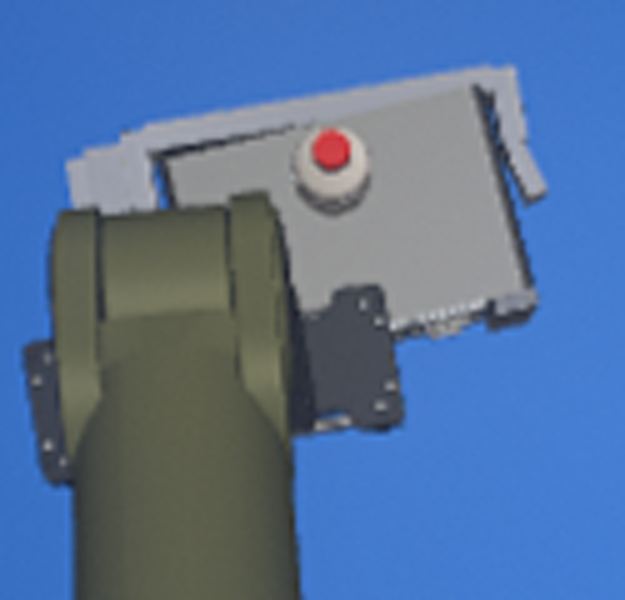

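Request:
move_arm --pt "0 -0.15 0 0 0 0 0" --pt "0 -0.15 0 0 0 0 0" --pt "0 -0.15 0 0 0 0 0" --pt "0 -0.15 0 0 0 0 0" --pt "0 -0.15 0 0 0 0 0"

```text
time_s: 19.55
tool_pos: [0.5617, 0.0763, 0.0557]
tool_rot: [180.0, -0.5, -170.8]
force: [-11.6, 0.4, 7.6]
grip_width: 0.0003
```

Request:
move_arm --pt "0 -0.15 0 0 0 0 0" --pt "0 -0.15 0 0 0 0 0" --pt "0 -0.15 0 0 0 0 0" --pt "0 -0.15 0 0 0 0 0" --pt "0 -0.15 0 0 0 0 0"

```text
time_s: 19.97
tool_pos: [0.5684, 0.0794, 0.0556]
tool_rot: [179.8, -0.5, -170.8]
force: [-11.8, 2.3, 7.7]
grip_width: 0.0003
```

```bash
python3 snap.py 11
```

```text
19.9667 [0.56835417 0.0793645  0.05564749] [ 179.83941186   -0.54541561 -170.77977586] [-11.81902566   2.25704769   7.67616972]
```

View pics/t11.png

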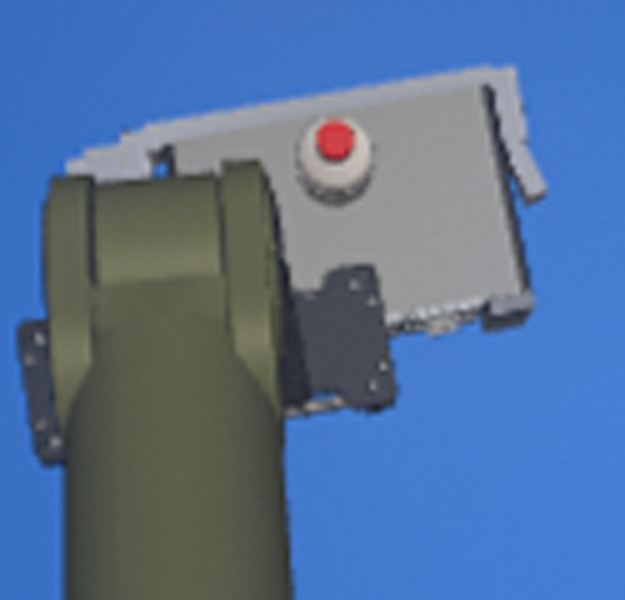

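View pics/s11.png

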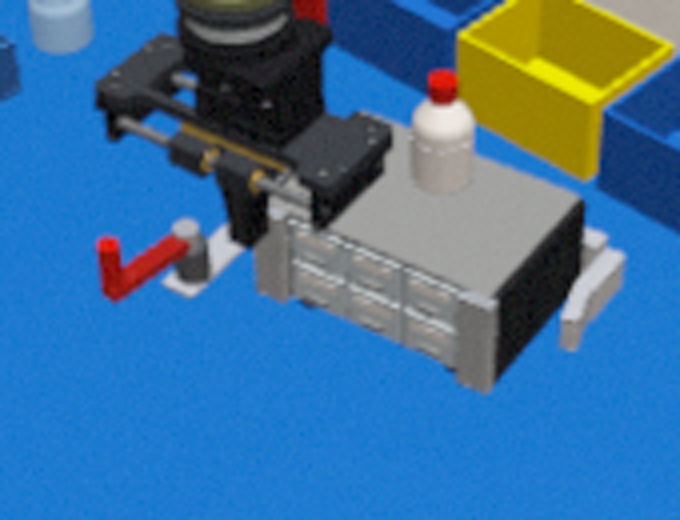

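```bash
python3 - <<'E'
from h import *
report([172,147],[488,87])
E
```

```text
cab [0.6563 0.0044] 10.1 in bay [-0.0714 -0.0045  0.8909]
pl [0.5778 0.0742 0.055 ] tool shift [-0.81 -0.67  0.05]
pr [ 0.6069 -0.0883  0.055 ] tool shift [-1.070e+00 -1.716e+01  1.000e-02]
hl [-0.0077  0.079 ]
hr [-0.0052 -0.086 ]
cl [-0.0079  0.0915]
cr [-0.005  -0.0985]
```

Request:
move_arm --pt "0 -0.1 0 0 0 0 0" --pt "0 -0.1 0 0 0 0 0" --pt "0 -0.1 0 0 0 0 0" --pt "0 -0.1 0 0 0 0 0"

```text
time_s: 20.45
tool_pos: [0.5719, 0.0805, 0.0555]
tool_rot: [179.8, -0.6, -170.8]
force: [-15.4, 1.5, 10.7]
grip_width: 0.0007
```

Request:
move_arm --pt "0 -0.05 0 -0.05 0 0 0" --pt "0 -0.05 0 0 0 0 0"

```text
time_s: 20.62
tool_pos: [0.5719, 0.0805, 0.0556]
tool_rot: [179.8, -0.7, -170.8]
force: [-15.7, 1.3, 8.3]
grip_width: 0.0003
```

Request:
move_arm --pt "0 -0.05 0 -0.03 0 0 0" --pt "0 -0.05 0 0 0 0 0"

```text
time_s: 20.78
tool_pos: [0.5719, 0.0805, 0.0556]
tool_rot: [179.8, -0.8, -170.8]
force: [-17.8, 1.4, 9.5]
grip_width: 0.0007
```

```bash
python3 snap.py 12
```

```text
20.7833 [0.57185903 0.08048298 0.05557499] [ 179.8032662    -0.83348276 -170.7661386 ] [-17.75573695   1.39504444   9.49362881]
```

View pics/t12.png

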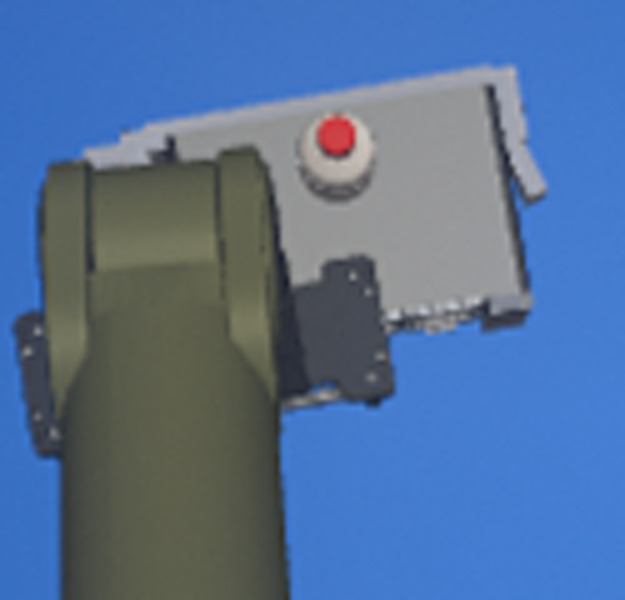

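```bash
python3 - <<'E'
from h import *
o=env.get_obs(); print(inbay([*o["tool_pos"][:2],0]))
report([171,137],[490,85])
E
```

```text
[-0.1426  0.0842 -9.25  ]
cab [0.6595 0.0057] 8.7 in bay [-0.0681 -0.0037 -0.573 ]
pl [0.5828 0.0775 0.055 ] tool shift [-1.03 -0.47  0.04]
pr [ 0.6077 -0.0856  0.055 ] tool shift [-8.700e-01 -1.697e+01 -1.000e-02]
hl [-0.0023  0.0782]
hr [-0.0039 -0.0868]
cl [-0.0021  0.0907]
cr [-0.004  -0.0993]
```

Request:
move_arm --pt "0 1.4 0 0.08 0 0 0" --pt "0 1.4 -0.8 0 0 0 0" --pt "0 0 -4.0 0 0 0 0" --pt "0 0 -4.0 0 0 0 0" --pt "0 0 -4.0 0 0 0 0"

```text
time_s: 21.35
tool_pos: [0.5723, -0.0525, 0.0567]
tool_rot: [-180.0, 0.1, -170.7]
force: [0.3, 0.1, 0.4]
grip_width: 0.0006
```

Request:
move_arm --pt "0 0 -4.0 0 0 0 0" --pt "0 0 -0.3 0 0 0 0" --pt "0 -1.0 0 0 0 0 0" --pt "0 -0.6 0 0 0 0 0" --pt "0 0 0 0 0 0 0"

```text
time_s: 21.77
tool_pos: [0.5963, -0.0889, 0.0562]
tool_rot: [180.0, 0.1, -170.6]
force: [-0.0, -0.0, -0.1]
grip_width: 0.0005
```

```bash
python3 - <<'E'
from h import *
o=env.get_obs(); print(inbay([*o["tool_pos"][:2],0]))
E
```

```text
[-0.1457 -0.0869 -9.25  ]
```

Request:
move_arm --pt "0 -0.1 0 0 0 0 0" --pt "0 -0.1 0 0 0 0 0" --pt "0 -0.1 0 0 0 0 0" --pt "0 -0.1 0 0 0 0 0" --pt "0 -0.1 0 0 0 0 0"

```text
time_s: 22.18
tool_pos: [0.5981, -0.0895, 0.0561]
tool_rot: [179.9, -0.1, -170.7]
force: [-4.9, -0.1, 2.9]
grip_width: 0.0006
```

Request:
move_arm --pt "0 -0.1 0 0 0 0 0" --pt "0 -0.1 0 0 0 0 0"

```text
time_s: 22.35
tool_pos: [0.5983, -0.0897, 0.0559]
tool_rot: [179.9, -0.4, -170.8]
force: [-9.4, -0.5, 6.4]
grip_width: 0.0005
```

Request:
move_arm --pt "0 -0.1 0 0 0 0 0" --pt "0 -0.1 0 -0.05 0 0 0"

```text
time_s: 22.52
tool_pos: [0.5998, -0.0901, 0.056]
tool_rot: [179.9, -0.4, -170.8]
force: [-10.2, -0.9, 2.3]
grip_width: 0.0007
```

Request:
move_arm --pt "0 -0.1 0 0 0 0 0" --pt "0 -0.1 0 -0.05 0 0 0"

```text
time_s: 22.68
tool_pos: [0.5998, -0.0901, 0.056]
tool_rot: [179.9, -0.6, -170.8]
force: [-13.2, -0.5, 4.0]
grip_width: 0.0005
```

Request:
move_arm --pt "0 -0.1 0 0 0 0 0" --pt "0 -0.05 0 0 0 0 0"

```text
time_s: 22.85
tool_pos: [0.5997, -0.0901, 0.0559]
tool_rot: [179.8, -0.8, -170.8]
force: [-16.6, -0.6, 9.0]
grip_width: 0.0005
```

Request:
move_arm --pt "0 -0.05 0 0 0 0 0" --pt "0 -0.05 0 0 0 0 0"

```text
time_s: 23.02
tool_pos: [0.5997, -0.0901, 0.0559]
tool_rot: [179.8, -0.9, -170.9]
force: [-19.2, -1.2, 11.9]
grip_width: 0.0007
```

```bash
python3 - <<'E'
from h import *
o=env.get_obs(); print(inbay([*o["tool_pos"][:2],0]),o["force"])
E
```

```text
[-0.1425 -0.0887 -9.25  ] [-19.24058934  -1.21429606  11.9101479 ]
```

Request:
move_arm --pt "0 1.4 0 0.1 0 0 0" --pt "0 1.2 0.8 0 0 0 0" --pt "0 0 4.0 0 0 0 0" --pt "0 0 4.0 0 0 0 0" --pt "0 0 4.0 0 0 0 0"

```text
time_s: 23.43
tool_pos: [0.5616, 0.0342, 0.0566]
tool_rot: [180.0, 0.1, -170.9]
force: [0.4, 0.2, 0.3]
grip_width: 0.0004
```

Request:
move_arm --pt "0 0 4.0 0 0 0 0" --pt "0 0 0.4 0 0 0 0" --pt "0 -1.0 0 0 0 0 0" --pt "0 -0.4 0 0 0 0 0" --pt "0 0 0 0 0 0 0"

```text
time_s: 23.85
tool_pos: [0.5701, 0.0778, 0.0566]
tool_rot: [-179.9, 0.1, -170.9]
force: [-0.5, 0.3, 0.0]
grip_width: 0.0003
```

```bash
python3 - <<'E'
from h import *
o=env.get_obs(); print(inbay([*o["tool_pos"][:2],0]))
E
python3 snap.py 13
```

```text
[-0.1448  0.0818 -9.25  ]
23.85 [0.57007055 0.07778032 0.0565657 ] [-1.79931796e+02  1.05373749e-01 -1.70858237e+02] [-0.52759355  0.28786806  0.00786334]
```

View pics/t13.png

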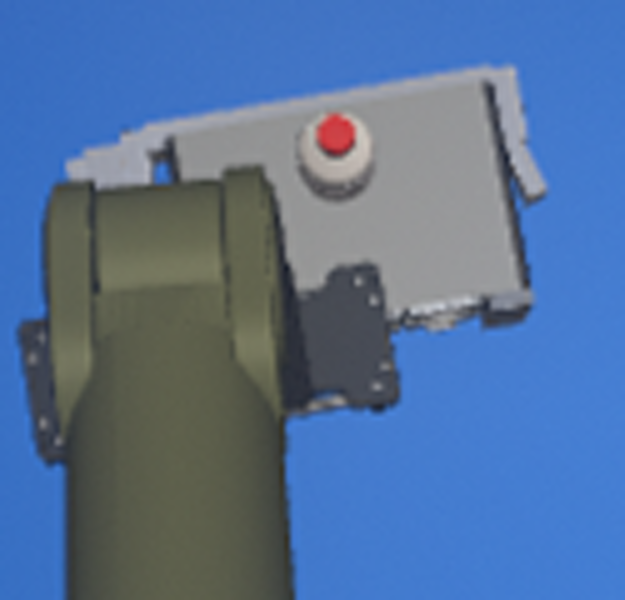

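Request:
move_arm --pt "0 -0.1 0 0 0 0 0" --pt "0 -0.1 0 0 0 0 0" --pt "0 -0.1 0 0 0 0 0" --pt "0 -0.1 0 -0.05 0 0 0" --pt "0 -0.1 0 -0.05 0 0 0"

```text
time_s: 24.37
tool_pos: [0.5719, 0.0793, 0.0566]
tool_rot: [-180.0, -0.2, -170.8]
force: [-3.2, -1.9, -1.6]
grip_width: 0.0004
```

Request:
move_arm --pt "0 -0.1 0 0 0 0 0" --pt "0 -0.1 0 -0.05 0 0 0" --pt "0 -0.1 0 0 0 0 0"

```text
time_s: 24.62
tool_pos: [0.5721, 0.0795, 0.0566]
tool_rot: [180.0, -0.5, -170.8]
force: [-11.2, -3.1, 5.6]
grip_width: 0.0002
```

Request:
move_arm --pt "0 -0.1 0 -0.05 0 0 0" --pt "0 -0.1 0 0 0 0 0"

```text
time_s: 24.78
tool_pos: [0.5721, 0.0795, 0.0566]
tool_rot: [180.0, -0.8, -170.8]
force: [-15.8, -3.0, 6.8]
grip_width: 0.0004
```

Request:
move_arm --pt "0 -0.05 0 -0.03 0 0 0" --pt "0 -0.05 0 0 0 0 0"

```text
time_s: 24.95
tool_pos: [0.5721, 0.0795, 0.0567]
tool_rot: [180.0, -0.9, -170.8]
force: [-16.8, -3.2, 6.6]
grip_width: 0.0007
```

Request:
move_arm --pt "0 -0.05 0 -0.03 0 0 0" --pt "0 -0.05 0 0 0 0 0"

```text
time_s: 25.12
tool_pos: [0.5721, 0.0795, 0.0567]
tool_rot: [180.0, -1.0, -170.8]
force: [-18.2, -3.6, 7.9]
grip_width: 0.0004
```

Request:
move_arm --pt "0 -0.03 0 -0.03 0 0 0" --pt "0 0 0 0 0 0 0" --pt "0 0 0 0 0 0 0"

```text
time_s: 25.37
tool_pos: [0.572, 0.0795, 0.0567]
tool_rot: [180.0, -1.0, -170.8]
force: [-17.5, -2.7, 6.7]
grip_width: 0.0008
```

Request:
move_arm --pt "0 0.5 0 0 0 0 0" --pt "0 1.5 0 0 0 0 0" --pt "2 1.5 0 -2 0 0 0" --pt "4.5 0 0 -3.5 0 0 0" --pt "4.5 0 0 -3.5 0 0 0"

```text
time_s: 25.78
tool_pos: [0.5445, 0.0754, 0.1494]
tool_rot: [180.0, -0.1, -170.8]
force: [1.6, 0.8, 0.0]
grip_width: 0.0131
```

```bash
python3 - <<'E'
from h import *
o=env.get_obs(); print(o["tool_pos"],o["tool_rot"],o["grip_width"],tool([.491,.1337,.081]))
E
python3 snap.py 14
```

```text
[0.54449105 0.07536293 0.14937804] [ 1.79998118e+02 -1.09545467e-01 -1.70762434e+02] 0.013075514934434656 [4.33 6.62 6.85]
25.7833 [0.54449105 0.07536293 0.14937804] [ 1.79998118e+02 -1.09545467e-01 -1.70762434e+02] [1.62270766 0.77566185 0.03868287]
```

View pics/s14.png

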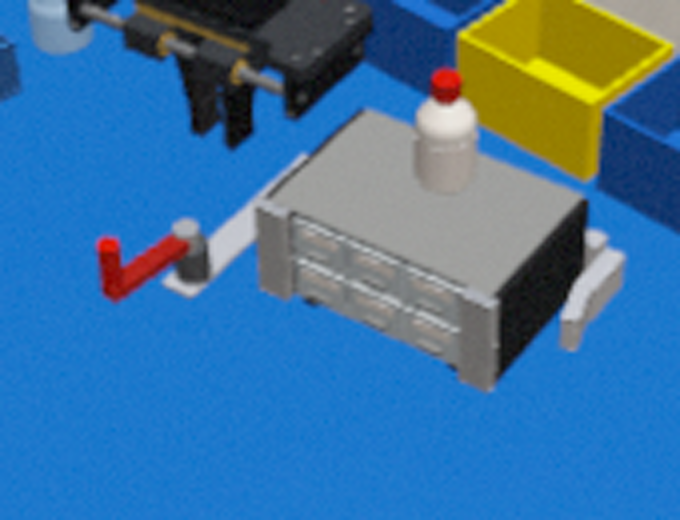

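Request:
move_arm --pt "4.5 2.2 3.3 0 0 0 0" --pt "4.5 2.1 3.3 0 0 0 0" --pt "4.5 0 0 0 0 0 0" --pt "4.5 0 0 0 0 0 0"

```text
time_s: 26.22
tool_pos: [0.4919, 0.1363, 0.1492]
tool_rot: [179.9, 0.1, -170.5]
force: [0.5, 0.2, 0.7]
grip_width: 0.0427
```

```bash
python3 - <<'E'
from h import *
o=env.get_obs(); print(o["time_s"],o["tool_pos"],o["tool_rot"],o["grip_width"])
w=viewer.read_camera("wrist"); cv2.imwrite("pics/w15.png",cv2.cvtColor(w["img"],cv2.COLOR_RGB2BGR))
f=210/np.tan(np.radians(w["vfov"]/2)); M=np.linalg.inv(w["mount"])
print("expect",tool([.491,.1337,.082]))
for z in (.082,.046):
    p=np.r_[tool([.491,.1337,z])/100,1]; q=(M@p)[:3]; print(q[:2]/q[2]*f+[w["cx"],w["cy"]])
E
python3 snap.py 15
```

```text
26.2167 [0.49193404 0.13626697 0.14918051] [ 1.79929459e+02  5.35435029e-02 -1.70473031e+02] 0.04270192553258994
expect [ 0.21 -0.04  6.73]
[277.61514437 210.30585406]
[277.64184338 198.89403581]
26.2667 [0.49295456 0.13446069 0.14927051] [ 1.79988194e+02  7.38392534e-02 -1.70640310e+02] [ 0.24644734 -0.82321319  0.36821361]
```

View pics/w15.png

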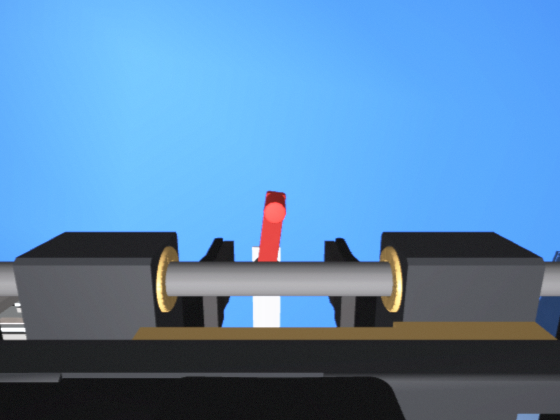

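View pics/s15.png

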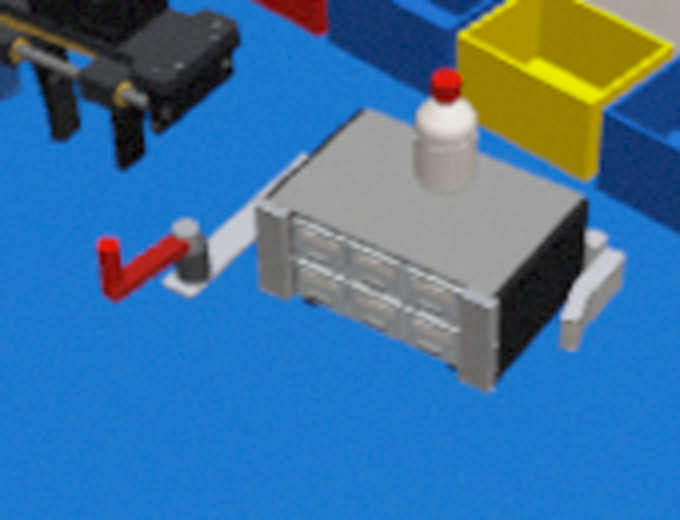

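View pics/t15.png

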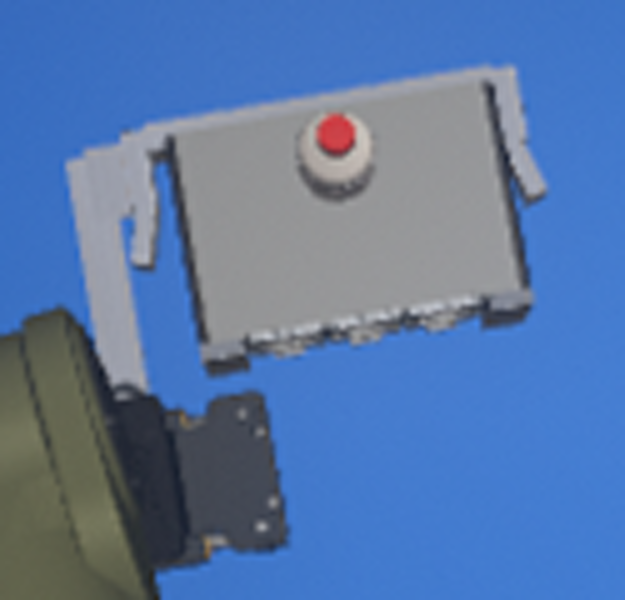

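Request:
move_arm --pt "4.5 0.2 -0.1 1 0 0 0" --pt "4.5 0 0 2.5 0 0 0" --pt "4.5 0 0 2.5 0 0 0" --pt "4.5 0 0 0.8 0 0 0" --pt "4.5 0 0 0 0 0 0"

```text
time_s: 26.78
tool_pos: [0.4892, 0.1308, 0.0783]
tool_rot: [-179.9, -0.3, -170.9]
force: [-0.9, -0.3, 1.3]
grip_width: 0.0452
```

Request:
move_arm --pt "1.4 0 0 0 0 0 0" --pt "1.4 0 0 0 0 0 0" --pt "1.4 0 0 0 0 0 0" --pt "1.4 0 0 0 0 0 0" --pt "1.4 0 0 0 0 0 0" --force 12

```text
time_s: 27.2
tool_pos: [0.4916, 0.1327, 0.0821]
tool_rot: [180.0, 0.1, -170.8]
force: [0.3, 0.5, 0.2]
grip_width: 0.0202
```

```bash
python3 - <<'E'
from h import *
o=env.get_obs(); print(o["time_s"],o["tool_pos"],o["tool_rot"],o["grip_width"],o["force"])
piv=np.array([.5605,.1373]); d=o["tool_pos"][:2]-piv; print(np.hypot(*d),np.degrees(np.arctan2(d[1],d[0])))
a0=np.arctan2(d[1],d[0])%(2*np.pi); a1=np.radians(360-80.8); r=.07
print(np.degrees(a1-a0))
k=12; cur=o["tool_pos"]; R=np.radians(o["tool_rot"][2])
prev=o["tool_pos"][:2]
for a in np.linspace(a0,a1,k+1)[1:]:
    p=piv+r*np.array([np.cos(a),np.sin(a)]); dd=(p-prev)*100; prev=p
    tx=np.cos(R)*dd[0]+np.sin(R)*dd[1]; ty=np.sin(R)*dd[0]-np.cos(R)*dd[1]; print(round(tx,2),round(ty,2),p.round(4))
E
```

```text
27.2 [0.49164045 0.13269728 0.08208465] [ 1.79965945e+02  9.67280901e-02 -1.70761189e+02] 0.020161229469735368 [0.32724002 0.45892051 0.15609783]
0.06901320547343043 -176.17591877554557
95.37591877554556
0.12 -0.96 [0.492 0.123]
-0.11 -0.96 [0.4946 0.1137]
-0.24 -0.94 [0.4985 0.1048]
-0.37 -0.9 [0.5036 0.0965]
-0.49 -0.84 [0.5098 0.0891]
-0.6 -0.76 [0.5169 0.0825]
-0.7 -0.67 [0.5249 0.077 ]
-0.79 -0.57 [0.5336 0.0727]
-0.86 -0.45 [0.5428 0.0696]
-0.91 -0.33 [0.5523 0.0678]
-0.95 -0.2 [0.562  0.0673]
-0.97 -0.07 [0.5717 0.0682]
```

Request:
move_arm --pt "1.4 0 0 0 0 0 0" --pt "1.4 0 0 0 0 0 0" --pt "1.4 0.1 -0.95 0 0 0 0" --pt "1.4 -0.1 -0.95 0 0 0 0" --pt "1.4 -0.25 -0.95 0 0 0 0"

```text
time_s: 27.62
tool_pos: [0.498, 0.1033, 0.0811]
tool_rot: [-180.0, -0.0, -170.8]
force: [-0.1, 0.6, 1.1]
grip_width: 0.0141
```

Request:
move_arm --pt "1.4 -0.35 -0.9 0 0 0 0" --pt "1.4 -0.5 -0.85 0 0 0 0" --pt "1.4 -0.6 -0.75 0 0 0 0" --pt "1.4 0 0 0 0 0 0"

```text
time_s: 27.95
tool_pos: [0.5182, 0.08, 0.0814]
tool_rot: [-179.9, 0.1, -170.9]
force: [0.6, 0.4, 0.2]
grip_width: 0.0138
```

```bash
python3 snap.py 16; python3 -c "
from h import *
print(env.get_obs()['grip_width'],tool([.525,.077,.081]),tool([.5717,.0682,.081]))"
```

```text
27.95 [0.5182384  0.08003006 0.08138533] [-1.79930676e+02  7.98550982e-02 -1.70934883e+02] [0.64528605 0.43672178 0.21784746]
0.01382681967517089 [-0.74 -0.63  0.  ] [-5.21 -2.24  0.  ]
```

View pics/s16.png

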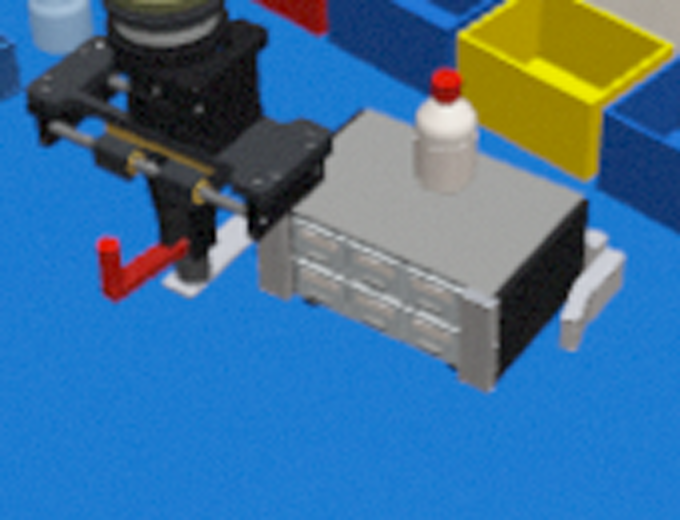

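```bash
python3 - <<'E'
from h import *
s=cam("side")
pp=lambda P:((proj(s,P)-[180,145])*4).round(0).tolist()
print("tips15",pp([.493,.1345,.124]),"knob",pp([.491,.1337,.082]),pp([.491,.1337,.046]))
o=env.get_obs(); p=o["tool_pos"]-[0,0,.025]; print("tips now",pp(p), "piv",pp([.5605,.1373,.05]))
w=viewer.read_camera("wrist"); f=210/np.tan(np.radians(w["vfov"]/2)); M=np.linalg.inv(w["mount"])
for y in (-.021,0,.021):
  q=(M@[0,y,.025,1])[:3]; print(y,q[:2]/q[2]*f+[w["cx"],w["cy"]])
cv2.imwrite("pics/w17.png",cv2.cvtColor(w["img"],cv2.COLOR_RGB2BGR))
print(o["tool_pos"])
E
```

```text
tips15 [[101.0, 195.0]] knob [[106.0, 245.0]] [[111.0, 285.0]]
tips now [[189.0, 290.0]] piv [[182.0, 229.0]]
-0.021 [241.52581839 231.91147442]
0 [278.04757391 231.91097618]
0.021 [314.57195347 231.9104779 ]
[0.51630414 0.08256323 0.08097139]
```

View pics/w17.png

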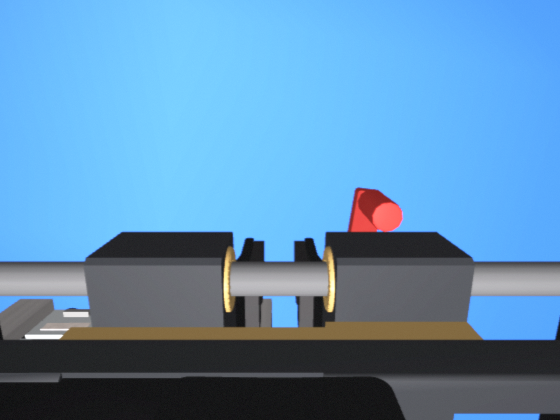

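```bash
python3 - <<'E'
from h import *
s=cam("side")
pp=lambda P:((proj(s,P)-[180,145])*4).round(0).tolist()
print("s3 tip",pp([.541,-.1006,.0306])," with z .06",pp([.541,-.1006,.06]))
w=viewer.read_camera("wrist"); f=210/np.tan(np.radians(w["vfov"]/2)); M=np.linalg.inv(w["mount"])
for x in (-.0095,0,.0095):
 for z in (-.05,-.01,.006,.025):
  q=(M@[x,.007,z,1])[:3]; print(x,z,q[:2]/q[2]*f+[w["cx"],w["cy"]])
E
python3 - <<'E'
import cv2
w=cv2.imread("pics/w17.png")[215:345,210:350]; cv2.imwrite("pics/w17b.png",cv2.resize(w,None,fx=4,fy=4,interpolation=cv2.INTER_CUBIC)*2)
E
```

```text
s3 tip [[415.0, 430.0]]  with z .06 [[416.0, 398.0]]
-0.0095 -0.05 [296.02745989 315.53615757]
-0.0095 -0.01 [292.26086375 272.2919795 ]
-0.0095 0.006 [291.17991698 259.88166187]
-0.0095 0.025 [290.10313898 247.51920582]
0 -0.05 [296.31553793 292.70179774]
0 -0.01 [292.43552727 253.96985595]
0 0.006 [291.32730759 242.90712855]
0 0.025 [290.22568729 231.91027911]
0.0095 -0.05 [296.61348862 269.08488705]
0.0095 -0.01 [292.61482762 235.16133089]
0.0095 0.006 [291.47828744 225.51923206]
0.0095 0.025 [290.35095305 215.95523257]
```

View pics/w17b.png

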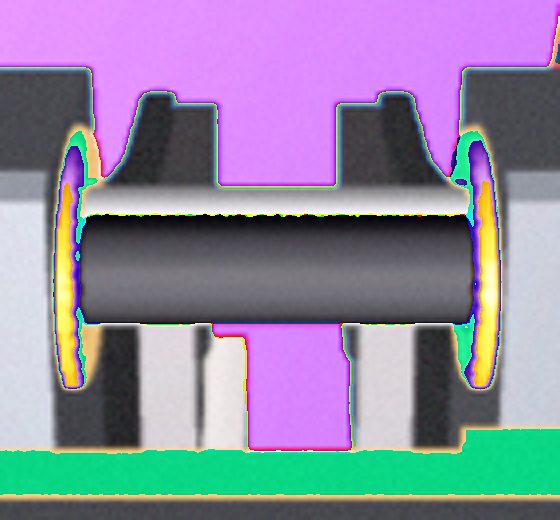

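```bash
python3 -c "
from h import *
print(tool([.491,.1332,.081]))"
```

```text
[1.66 5.36 0.01]
```

Request:
move_arm --pt "4.5 0.8 2.6 -1.5 0 0 0" --pt "4.5 0.8 2.6 0 0 0 0" --pt "4.5 0 0 0 0 0 0" --pt "4.5 0 0 0 0 0 0" --pt "4.5 0 0 0 0 0 0"

```text
time_s: 28.67
tool_pos: [0.4922, 0.131, 0.0962]
tool_rot: [-180.0, 0.0, -170.7]
force: [-0.5, -0.2, 0.0]
grip_width: 0.0388
```

```bash
python3 -c "
from h import *
o=env.get_obs(); print(o['tool_pos'],o['grip_width'],tool([.491,.1332,.05]))"
```

```text
[0.49216429 0.13098303 0.09615694] 0.038821076200696754 [0.08 0.24 4.62]
```

Request:
move_arm --pt "4.5 0.1 0.2 0 0 0 0" --pt "4.5 0 0 1.5 0 0 0" --pt "4.5 0 0 1.5 0 0 0" --pt "4.5 0 0 1.2 0 0 0" --pt "4.5 0 0 0 0 0 0"

```text
time_s: 29.08
tool_pos: [0.4892, 0.1313, 0.0517]
tool_rot: [-179.9, -0.3, -170.9]
force: [-0.1, -0.4, -0.5]
grip_width: 0.0451
```

```bash
python3 snap.py 18; python3 - <<'E'
from h import *
w=viewer.read_camera("wrist"); cv2.imwrite("pics/w18.png",cv2.cvtColor(w["img"],cv2.COLOR_RGB2BGR))
E
```

```text
29.0833 [0.48916774 0.13130332 0.0517145 ] [-179.91365365   -0.26071866 -170.86016011] [-0.08325843 -0.43691486 -0.54066801]
```

View pics/s18.png

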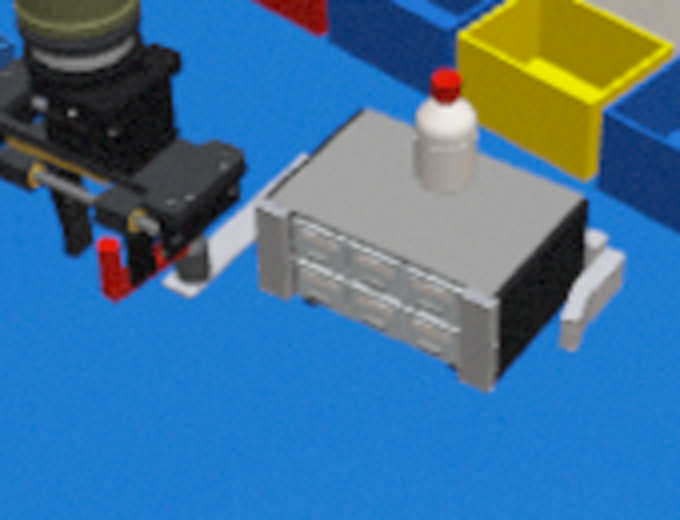

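View pics/w18.png

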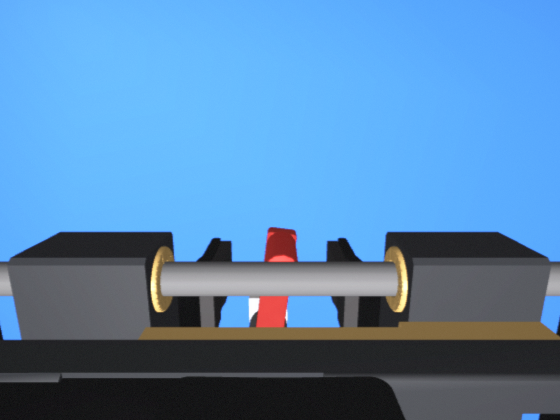

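Request:
move_arm --pt "1.4 0 0 0 0 0 0" --pt "1.4 0 0 0 0 0 0" --pt "1.4 0 0 0 0 0 0" --pt "1.4 0 0 0 0 0 0" --pt "1.4 0 0 0 0 0 0"

```text
time_s: 29.65
tool_pos: [0.4911, 0.133, 0.0545]
tool_rot: [180.0, 0.0, -170.8]
force: [0.6, 0.5, -0.1]
grip_width: 0.0198
```

Request:
move_arm --pt "1.4 0 0 0 0 0 0" --pt "1.4 0 0 0 0 0 0" --pt "1.4 0 0 0 0 0 0"

```text
time_s: 29.9
tool_pos: [0.4909, 0.1331, 0.0543]
tool_rot: [180.0, 0.0, -170.8]
force: [-0.4, 0.9, 0.8]
grip_width: 0.0156
```

Request:
move_arm --pt "1 0.1 -0.95 0 0 0 0" --pt "1 -0.1 -0.95 0 0 0 0" --pt "1 -0.25 -0.95 0 0 0 0" --force 15

```text
time_s: 30.15
tool_pos: [0.4964, 0.1068, 0.0542]
tool_rot: [179.8, -0.1, -170.6]
force: [-2.9, 4.5, 2.9]
grip_width: 0.0154
```

Request:
move_arm --pt "1 -0.35 -0.9 0 0 0 0" --pt "1 -0.5 -0.85 0 0 0 0" --pt "1 -0.6 -0.75 0 0 0 0"

```text
time_s: 30.4
tool_pos: [0.5152, 0.0837, 0.0543]
tool_rot: [179.9, -0.1, -170.7]
force: [-2.5, 3.5, 3.4]
grip_width: 0.0152
```

```bash
python3 snap.py 19; python3 -c "
from h import *
o=env.get_obs();p=o['tool_pos'];d=p[:2]-[.5605,.1373];print(o['grip_width'],np.hypot(*d),np.degrees(np.arctan2(d[1],d[0])))"
```

```text
30.4 [0.51521195 0.08369618 0.05427348] [ 1.79869502e+02 -1.15612644e-01 -1.70693180e+02] [-2.50385168  3.53389813  3.40054526]
0.015274293887697197 0.07014518373982111 -128.14055147992568
```

View pics/s19.png

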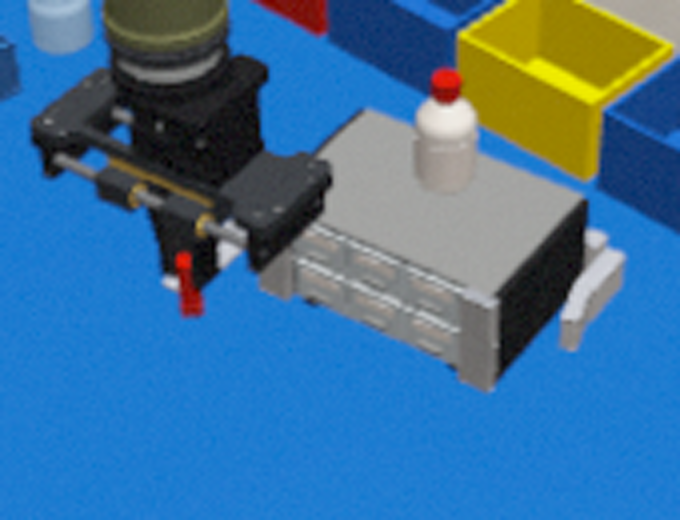

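Request:
move_arm --pt "1 0 0 -0.25 0 0 0" --pt "1 0 0 -0.25 0 0 0" --pt "1 -0.7 -0.65 0 0 0 0" --pt "1 -0.8 -0.55 0 0 0 0"

```text
time_s: 30.83
tool_pos: [0.5292, 0.0736, 0.0568]
tool_rot: [180.0, -0.5, -170.7]
force: [-3.6, 2.4, -7.7]
grip_width: 0.0154
```

Request:
move_arm --pt "1 -0.85 -0.45 0 0 0 0" --pt "1 -0.9 -0.35 0 0 0 0"

```text
time_s: 31.0
tool_pos: [0.5497, 0.0672, 0.0574]
tool_rot: [-180.0, -0.3, -170.8]
force: [-4.4, 0.9, -10.4]
grip_width: 0.0152
```

```bash
python3 -c "
from h import *
o=env.get_obs();p=o['tool_pos'];d=p[:2]-[.5605,.1373];print(o['grip_width'],np.hypot(*d),np.degrees(np.arctan2(d[1],d[0])),tool([.5717,.0682,p[2]]))"
```

```text
0.01518042605181618 0.07094155490060841 -98.7922648537821 [-2.19 -0.25 -0.01]
```

Request:
move_arm --pt "1 -0.8 -0.2 0 0 0 0" --pt "1 -0.8 -0.05 0 0 0 0"

```text
time_s: 31.17
tool_pos: [0.5673, 0.0663, 0.0579]
tool_rot: [-179.9, -0.2, -170.8]
force: [-3.5, -3.0, -12.0]
grip_width: 0.0153
```

Request:
move_arm --pt "1 -0.3 0 0 0 0 0" --pt "1 -0.2 0 0 0 0 0"

```text
time_s: 31.33
tool_pos: [0.5727, 0.0668, 0.0581]
tool_rot: [-179.8, -0.1, -170.8]
force: [-3.4, -4.7, -14.4]
grip_width: 0.0149
```

Request:
move_arm --pt "1 -0.15 0.1 0.15 0 0 0" --pt "1 -0.1 0.1 0.1 0 0 0"

```text
time_s: 31.5
tool_pos: [0.5743, 0.0671, 0.0577]
tool_rot: [-179.7, -0.2, -170.9]
force: [-12.2, -11.0, 6.9]
grip_width: 0.0152
```

```bash
python3 snap.py 20
```

```text
31.5 [0.57433252 0.0670586  0.05769464] [-179.72974595   -0.19682671 -170.87636656] [-12.20256365 -11.04800613   6.90503121]
```

View pics/s20.png

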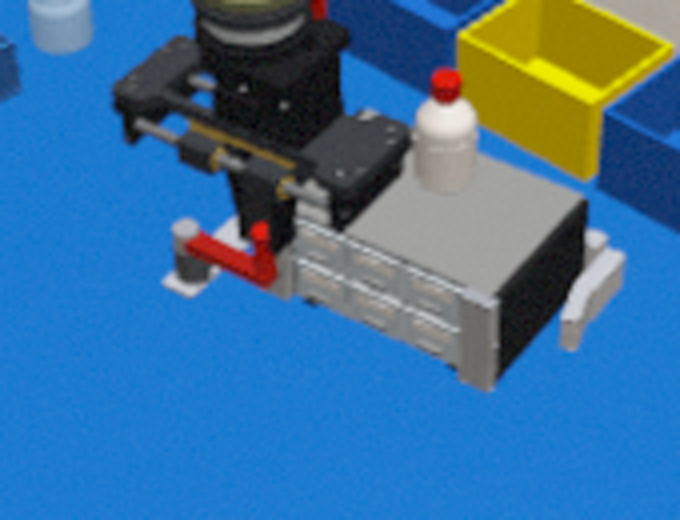

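Request:
move_arm --pt "1 0.15 -0.1 0 0 0 0" --pt "3 0 0 0 0 0 0" --pt "3 0 0 0 0 0 0" --pt "3 0 0 0 0 0 0" --pt "3 0 0 0 0 0 0"

```text
time_s: 32.02
tool_pos: [0.5755, 0.0687, 0.0589]
tool_rot: [-179.9, 0.2, -170.9]
force: [-4.5, -3.6, -1.0]
grip_width: 0.0284
```

Request:
move_arm --pt "3 0 0 -1.5 0 0 0" --pt "3 0 0 -2.5 0 0 0" --pt "3 0 0 -3.5 0 0 0" --pt "3 2 0 -3.5 0 0 0" --pt "3 4 0 -1 0 0 0"

```text
time_s: 32.43
tool_pos: [0.5235, 0.0625, 0.186]
tool_rot: [180.0, 1.2, -170.8]
force: [0.5, 1.1, 1.4]
grip_width: 0.0305
```

Request:
move_arm --pt "3 0 4 0 0 0 0" --pt "3 0 4 0 0 0 0" --pt "3 0 4 0 0 0 0" --pt "3 0 4 0 0 0 0" --pt "3 0 4 0 0 0 0"

```text
time_s: 32.85
tool_pos: [0.4851, 0.2624, 0.1812]
tool_rot: [179.7, 0.6, -170.8]
force: [0.8, -0.0, 0.2]
grip_width: 0.0299
```

```bash
python3 snap.py 21
```

```text
32.85 [0.48505375 0.26239349 0.18119416] [ 179.671789      0.59059544 -170.79783762] [ 0.82877123 -0.01774427  0.21813509]
```

View pics/t21.png

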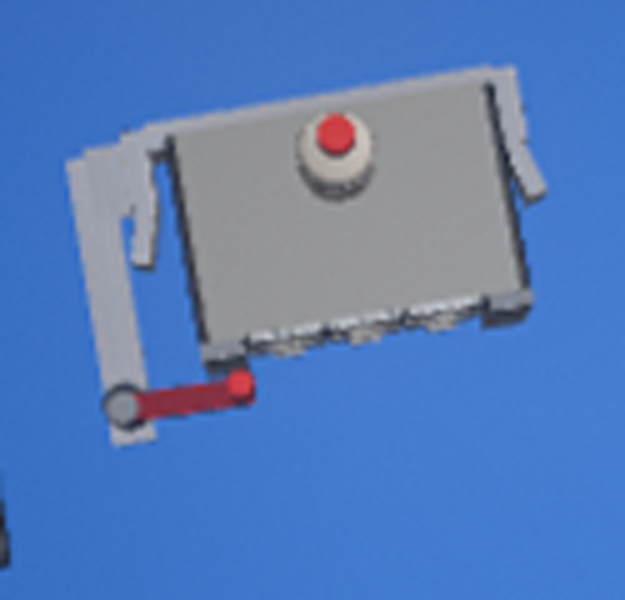

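View pics/s21.png

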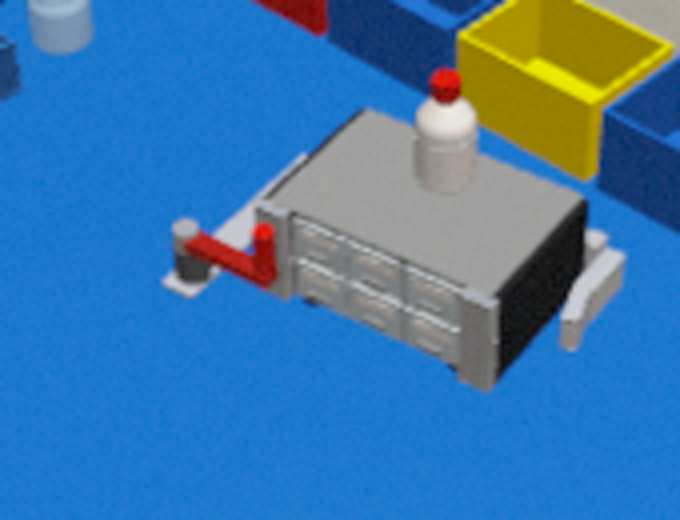

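```bash
python3 - <<'E'
from h import *
report([169,138],[490,83])
t=cam("top"); k=back(t,np.array([240,384])/5+[210,135],.082); p=W([.7248,.0199,np.radians(9.2)],[-.144,.142,0])[0]
d=(k-p)[:2]; print(k,np.hypot(*d),"latch",0.5+(np.arctan2(d[1],d[0])-np.radians(9.2-180))%(2*np.pi))
b=cv2.cvtColor(t["img"],cv2.COLOR_RGB2BGR); cv2.imwrite("pics/full.png",b)
a=cv2.imread("pics/top0.png"); m=cv2.absdiff(a,b).max(2)>50; ys,xs=np.nonzero(m); print([(x,y) for x,y in zip(xs,ys) if (x>340 or x<150)][:10])
E
```

```text
cab [0.6599 0.0057] 9.2 in bay [-0.0677 -0.0037 -0.0572]
pl [0.5825 0.0768 0.055 ] tool shift [ -6.51 -20.23  12.45]
pr [ 0.6089 -0.0861  0.055 ] tool shift [ -6.37 -36.73  12.37]
hl [-0.0026  0.0787]
hr [-0.0028 -0.0863]
cl [-0.0026  0.0912]
cr [-0.0028 -0.0988]
[0.56866063 0.06825726 0.082     ] 0.0693425719355868 latch 2.03618698554424
[(np.int64(137), np.int64(199)), (np.int64(138), np.int64(199)), (np.int64(139), np.int64(199)), (np.int64(135), np.int64(200)), (np.int64(136), np.int64(200)), (np.int64(137), np.int64(200)), (np.int64(138), np.int64(200)), (np.int64(139), np.int64(200)), (np.int64(140), np.int64(200)), (np.int64(133), np.int64(201))]
```

View pics/full.png

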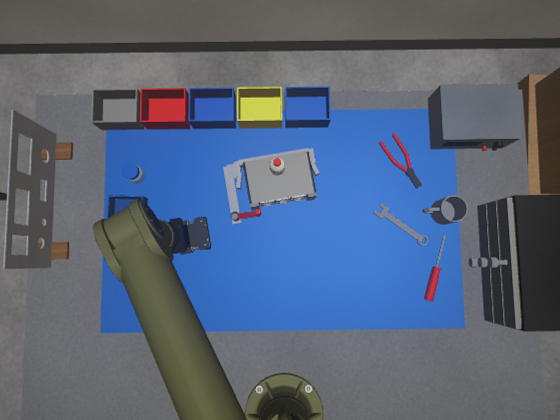

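```bash
python3 -c "
from h import *
o=env.get_obs(); print(o['time_s'],o['joint_velocities'].round(2),o['force'])
print(job.sign_off())"
```

```text
33.05 [ 1.95 -0.51  2.88  1.66  0.94  0.57  0.09] [ 0.44851369 -0.62576708  0.20628495]
the job is handed in; nothing more can be done
None
```

The cabinet is home against the back stop, the red latch is across its front, and I handed the job in at 33 s of the 72 s allowed. No verdict was reported.

**Walking it in:** I pushed the two posts in turn, which kept the cabinet within about 4° of straight by my camera fits. The highest total tool force I read was about 23 N. The forces were only read at the end of each call, so a brief peak in between is not excluded.

**Pressing home:** I pressed the left post, then the right, then the left again. Each reached about 18–19 N along the push direction, and the posts did not move as the force rose. The finger stopped at the same depth on both sides, to about 0.1 mm. The last picture puts the heels at about −2.6 and −2.8 mm from the stop face. My measurement of the bay is uncertain by 1–2 mm, so those figures agree with contact.

**Latch:** I pinched the knob and swung it until the force jumped near its end stop. The last picture puts it at about 2.04 rad; the tool position gave about 2.08. The required angle is above 1.95.

**Last look:** The bottle is upright on the cabinet and the arm is clear. The bystanders to the right and the jar look unmoved. The arm hid the reel and part of the blue parts box, but nothing was done near them.

**Checks that disagreed:**
- **Fingertips:** They appear about 35 mm shorter than the documented tip reach. My first pinch therefore closed above the knob and missed it, with no visible contact. I went lower and the second pinch held. It also means the post pushes were made at about 60–85 mm height rather than 45 mm.
- **Cameras:** The two differed by about 5 mm on the cabinet's depth. The finger contacts agreed with the top camera, so I used that one.

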